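# Dry the washed tools

## Task

Put the washed tools to dry: swing up the lid of the drying box until it stays open by itself, and lay every tool from the black mat inside the box. Then shut the lid, twist the start knob on the box clockwise as far as it goes and let it spring back. Leave the other things on the bench where they are.

Things in the scene. Friction and masses are not known exactly. Their poses are not given: they have to be found in the camera images.
- dryer: low grey drying box, fixed. Origin: centre of the chamber at bench height; x to its back (hinge side), y to its left, z up. Chamber 212 x 290 mm outside (x, y), walls 6 mm, rim 62 mm and inner floor 12 mm above the bench. At its left side (y = 145 to 225 mm) a control pod 66 mm high carries the start knob. The lid, an aluminium hood, tops out 94 mm above the bench when shut
- chamber (a point): centre of the chamber's inner floor (12 mm above the dryer's origin), axes as the dryer's
- lid (a joint): angle of the lid about its hinge, rad: 0 shut, growing as it opens, stop at 1.70. Nothing holds it but its weight (0.45 kg, under 5 N at the handle): let go below about 1.35 it falls shut, beyond that it falls open to the stop and stays
- lid_hinge (a point): middle of the hinge line (parallel to the dryer's y) at the back of the chamber: dryer frame (108, 0, 62) mm; axes as the dryer's
- lid_handle (a point): middle of the lid's handle, a black round bar 12 mm thick, 120 mm long, along the dryer's y, on two arms 35 mm in front of the lid's front edge: fingers fit on both sides of it from above. It moves with the lid: shut it lies 249 mm in front of and 16 mm above the hinge line; lid upright, it is uppermost
- knob (a joint): angle of the start knob, rad: 0 at rest, growing clockwise seen from above, stop at 1.20. A spring (0.12 Nm at the stop) turns it back to 0 when it is let go
- knob_grip (a point): grip point of the knob on its vertical axis, 92 mm above the bench, dryer frame (-25, 185, 92) mm, axes as the dryer's (the point does not turn with the knob). The grip is an upright bar 48 mm long (along the dryer's x at rest), 14 mm thick, from 76 to 106 mm above the bench, on a disc of 52 mm
- mat: the flat black rubber drip mat, 300 x 350 mm, fixed, on which the tools lie; its surface is 3 mm, its 6 mm wide lip all round 8 mm above the bench; origin at the centre of its underside
- brush_wide: washed flat paint brush, 249 mm long, 17 mm thick, bristles 61 mm wide; handle about 22 mm wide and 14 mm thick from x = -125 to -20 mm, metal band and bristles from x = 31 to 124 mm; lies flat on the mat; origin on its underside in the middle of its length (a driver may roll about its length, and the origin with it), x along it. May be absent
- driver_long: washed screwdriver, 203 mm long; handle 28 mm thick from x = 0 to 102 mm, blade 7 mm thick from x = -102 to 0; lies flat on the mat; origin on its underside in the middle of its length (a driver may roll about its length, and the origin with it), x along it. May be absent
- brush_narrow: washed flat paint brush, 249 mm long, 17 mm thick, bristles 50 mm wide; handle about 22 mm wide and 14 mm thick from x = -125 to -26 mm, metal band and bristles from x = 31 to 124 mm; lies flat on the mat; origin on its underside in the middle of its length (a driver may roll about its length, and the origin with it), x along it. May be absent
- driver_short: washed screwdriver, 173 mm long; handle 24 mm thick from x = 0 to 86 mm, blade 7 mm thick from x = -86 to 0; lies flat on the mat; origin on its underside in the middle of its length (a driver may roll about its length, and the origin with it), x along it. May be absent
- can_small: small blue can, 68 mm wide, 62 mm high, standing behind the box; not part of the job
- tape_ring: roll of masking tape, 100 mm wide, 25 mm high, lying at the back; not part of the job

How it is judged:
On the way, in this order (a step that is already met when the one before it is completed fails the run):
1. the lid stands open past its balance point, at 1.6 rad or more, by itself: the robot does not touch the box (value of joint lid above 1.6 rad and contact force between dryer and the fingers below 0.2 N and contact force between dryer and the arm below 0.2 N), for 0.4 s.
2. all tools present lie in the chamber and the lid is shut on them (value of joint lid below 0.05 rad and x of brush_wide in the frame of chamber between -0.1 and 0.1 m and y of brush_wide in the frame of chamber between -0.1 and 0.1 m and z of brush_wide in the frame of chamber between -0.01 and 0.06 m and x of driver_long in the frame of chamber between -0.1 and 0.1 m and y of driver_long in the frame of chamber between -0.1 and 0.1 m and z of driver_long in the frame of chamber between -0.01 and 0.06 m and x of brush_narrow in the frame of chamber between -0.1 and 0.1 m and y of brush_narrow in the frame of chamber between -0.1 and 0.1 m and z of brush_narrow in the frame of chamber between -0.01 and 0.06 m and x of driver_short in the frame of chamber between -0.1 and 0.1 m and y of driver_short in the frame of chamber between -0.1 and 0.1 m and z of driver_short in the frame of chamber between -0.01 and 0.06 m), for 0.2 s.
3. with the lid shut, the knob is turned to its stop (1.1 rad or more) (value of joint lid below 0.05 rad and value of joint knob above 1.1 rad), for 0.1 s.
4. the knob has been let go and is back at rest (value of joint knob below 0.1 rad and contact force between dryer and the fingers below 0.2 N and contact force between dryer and the arm below 0.2 N), for 0.2 s.
At the end, for the whole second after the job is handed in: the lid is shut (below 0.05 rad), the knob is back at rest (below 0.1 rad), and every tool present lies at rest in the chamber (its origin within 100 mm of the chamber's centre in x and y and less than 60 mm above its floor) (all of step 2 and value of joint knob below 0.1 rad and linear speed of each of brush_wide, driver_long, brush_narrow, driver_short below 0.03 m/s); the robot touches nothing.
It fails at once if the small can is pushed more than 40 mm from its place (distance of can_small from where it was at the start of the episode above 0.04 m).
It fails at once if the roll of masking tape is pushed more than 40 mm from its place (distance of tape_ring from where it was at the start of the episode above 0.04 m).
Of brush_wide, driver_long, brush_narrow, driver_short only 3 to 4 are there at a start; the rules pass over those that are not, and their reading is None.
At some moment in a run one of brush_wide, brush_narrow may be knocked a few centimetres aside while the robot is not near it.
Once in a run the grip may slacken for a moment while it holds something.
It also fails if it takes over 200 s, if anything falls off the work surface, if the arm or the gripper's body presses on something with over 40 N, if the wrist force passes 120 N, or if a joint passes its speed limit or range.

## Robot

A 6-joint arm with a two-finger parallel gripper is mounted at the origin on the work surface; the furniture and walls round the work are solid. World frame = base frame: x ahead of the robot, y to its left, z up, the work surface at z = 0. Lengths are in m, angles in rad, forces in N, time in s.
With the tool pointing down it reaches from about 0.3 to 0.775 m from the base axis. Payload 14.6 kg.
Tool frame: the origin (TCP) lies on the mounting face of the last link; the fingertips stand 199 mm ahead of it and the grasp point (between the pads) lies 180 mm ahead of it; z points along the fingers, y is the line along which they close (so a half turn about z gives the same grasp; the last joint's range is limited). The gripper opens to 94 mm and grips with 3 to 60 N. Pads are 16 mm wide; open, the fingers measure 119 mm over their backs; the gripper's body (75 mm by 177 mm) begins 78 mm behind the grasp point.
Start: joints at [1.065, 0.3, 1.521, -0, 1.321, -0.067], TCP at [0.234, 0.498, 0.405] pointing down, gripper open.
Joint ranges: [-3.03, 3.03], [-0.79, 2.21], [0.23, 2.52], [-1.04, 4.18], [0, 3.07], [-2.55, 2.55]. Speed limits (rad/s): [2.22, 2.22, 2.57, 3.14, 3.14, 3.14].

## Interface

Orientations are given as [roll, pitch, yaw] about the fixed x, y, z axes, in that order (R = Rz(yaw) Ry(pitch) Rx(roll)).
In Python, from station import telemetry, cams, workorder, finder gives the robot as it stands.
- The arm moves only by the tool jog_arm, never from a script. Its argument "rows" is a list of rows, each an object with "gripper": the finger opening in m, from 0 to 0.094; "slide": the shift along the tool's x, y, z in m, a list of three; "spin": the turn about the tool's z in rad. In form: [{"gripper": gripper, "slide": [tx, ty, tz], "spin": spin}, ...]. A call has 1 to 8 rows; each row is the pose to reach, as a shift and turn from the pose commanded when the call began, along the tool's axes at that moment; what a row does not reach only later rows make up. A row lasts 1/10 s, in which the tool goes at most 50 mm and 8.59 degrees, less where a joint would pass 70% of its speed; a pose out of reach is approached as far as the arm can. A call with a gripper value outside its range is refused whole. The fingers move at their own pace and stop on an object; "squeeze" is the grip in N (left out, the last holds). Time passes only in rows, so rows that repeat a pose let the fingers close. It gives the time, the measured TCP pose, the force, the opening and the grip force at its end, in the units of the state.
- telemetry.get_obs(): the state, without advancing time (a new reading comes with each control period).
- cams.camera(name): name is "scene" or "top" or "wrist"; returns (picture, depth): 420x560x3 uint8, red, green, blue; 420x560 float32, m along the optical axis (not along the pixel's ray), 0 where there is no reading.
- cams.camera_info(name): a dict with "camera_matrix" (3x3 intrinsics, pixels), "R" (3x3) and "t" (3): a world point X has camera coordinates R X + t; the wrist camera has in their place "tool_from_camera" (4x4, takes a point from camera to tool coordinates, whose origin is the TCP and whose axes are the flange's). Camera axes: x right, y down, z forward; pixel columns grow to the right and rows downward; lengths in m; the calibration is good to about 2 mm. A picture is of the moment at which its call begins: read the wrist's pose just before it. camera_info takes no time and is no camera call.
- workorder.hand_in(): hands the job in; it is judged then, once.
Trained networks look in the newest picture that a camera, given by its name, has taken for a name from the list of things; names that differ only in an ending like _2 or _b are one class to them, and where a whole thing is asked for, a point or a joint stands for the part that bears it (a point fixed in the world has none). Each returns a list of dicts, best first, with "confidence" (0 to 1); they miss things now and then, are a little off and sometimes report something else, mostly with a low value. They report only what shows in the picture. A call takes as long as a camera call.
- finder.find_in(target, camera): "point" ([x, y, z] in m, in world coordinates, good to about 4 mm: the middle of the surface that is visible of it).
- finder.masks_of(target, camera): "region" (420x560 bool, what is visible of it).
The state is a dict: "time_s": time; "qpos": joint angles; "joint_vel": joint speeds; "tau": joint torques, N m; "ee_pos": TCP position; "eef_rot": TCP orientation; "force": force on the tool from outside, world axes, zero at the start; "moment": the same for the moment, N m; "grip_width": finger opening in m; "grip_force": force on a finger pad.
Only numpy, scipy, OpenCV 4.12 (cv2) and the standard library are available. Lean on these libraries where they do the work, as an engineer would, in place of code of your own. Each camera call takes 0.05 s, during which the arm holds its last target. There are 200 camera calls.

## Working session

There is one attempt and no reset: what is moved stays moved. The work goes in short steps, Python scripts to look and compute and a tool call to move; the robot and the scene stay as the last step left them, time stands still between calls to the robot, and variables do not carry over. Pictures are saved under pics/ and viewed, at most 14 in all, crops included, and the job is handed in when it is done.

Besides the shell and the picture viewer there is one more tool, called after ">>>" as a command line: name --argument value ..., lists and objects as JSON in quotes. jog_arm: Moves the arm, as the interface text tells. Its arguments: {"type":"object","properties":{"rows":{"type":"array","items":{"type":"object","properties":{"gripper":{"type":"number"},"slide":{"type":"array","items":{"type":"number"}},"spin":{"type":"number"}}}},"squeeze":{"type":"number"}},"required":["rows"]}

```bash
ls; mkdir -p pics; cat > h.py <<'E'
import numpy as np, cv2
from station import telemetry, cams, workorder, finder
from scipy.spatial.transform import Rotation as Rn
def pose():
    o=telemetry.get_obs(); T=np.eye(4); T[:3,:3]=Rn.from_euler('xyz',o['eef_rot']).as_matrix(); T[:3,3]=o['ee_pos']; return T
def cloud(cam):
    T=pose(); im,d=cams.camera(cam); ci=cams.camera_info(cam); K=np.array(ci['camera_matrix'])
    v,u=np.mgrid[0:420,0:560]; P=np.stack([(u-K[0,2])/K[0,0]*d,(v-K[1,2])/K[1,1]*d,d],-1)
    if cam=='wrist':
        M=T@np.array(ci['tool_from_camera']); W=P@M[:3,:3].T+M[:3,3]
    else: W=(P-np.array(ci['t']))@np.array(ci['R'])
    W[d==0]=np.nan
    return im,d,W
def save(im,n): cv2.imwrite(f'pics/{n}.png',im[...,::-1])
E
cat > a.py <<'E'
from h import *
print(telemetry.get_obs())
for c in ['top','scene']:
    im,d,W=cloud(c); save(im,c+'0')
    np.savez(f'{c}0.npz',im=im,W=W)
    for t in ['dryer','lid_handle','knob_grip','mat','brush_wide','driver_long','brush_narrow','driver_short','can_small','tape_ring']:
        print(c,t,[(np.round(r['point'],3).tolist(),round(r['confidence'],2)) for r in finder.find_in(t,c)[:3]])
print(telemetry.get_obs()['time_s'])
E
python3 a.py
```

```text
pics
{'time_s': 0.0, 'qpos': array([ 1.06539054e+00,  3.00471607e-01,  1.52160463e+00,  2.00083120e-06,
        1.32064947e+00, -6.65967847e-02]), 'joint_vel': array([ 0.00122615, -0.00157866, -0.00033897,  0.00086073, -0.00099088,
       -0.00024452]), 'tau': array([-1.67504575e-03, -5.31813347e+01, -3.52729475e+01,  7.07414676e-02,
        2.44690699e-02, -7.86356213e-05]), 'ee_pos': array([0.23365821, 0.49786162, 0.40407595]), 'eef_rot': array([-3.14046223e+00, -7.73361190e-05,  2.70278311e+00]), 'force': array([ 0.1997683 , -0.35403384,  0.83308247]), 'moment': array([-0.0253475 , -0.01381265, -0.03531707]), 'grip_force': 0.0, 'grip_width': 0.09396363100197629}
top dryer [([0.541, 0.176, 0.097], 0.69)]
top lid_handle [([0.55, 0.141, 0.095], 0.95)]
top knob_grip [([0.538, 0.174, 0.094], 0.59)]
top mat [([0.492, -0.311, 0.003], 0.57), ([0.544, 0.177, 0.097], 0.22)]
top brush_wide [([0.555, -0.268, 0.022], 0.95)]
top driver_long [([0.558, -0.188, 0.027], 0.68), ([0.716, -0.046, 0.025], 0.15)]
top brush_narrow [([0.553, -0.42, 0.019], 0.77)]
top driver_short [([0.536, -0.353, 0.026], 0.51)]
top can_small [([0.771, 0.166, 0.058], 0.77), ([0.545, 0.175, 0.096], 0.52)]
top tape_ring [([0.719, -0.046, 0.026], 0.9), ([0.494, -0.313, 0.003], 0.67)]
scene dryer [([0.54, 0.112, 0.095], 0.68)]
scene lid_handle [([0.547, 0.119, 0.097], 0.67)]
scene knob_grip [([0.535, 0.114, 0.094], 0.62)]
scene mat [([0.537, 0.114, 0.092], 0.7), ([0.49, -0.333, 0.004], 0.68)]
scene brush_wide [([0.55, -0.272, 0.019], 0.9)]
scene driver_long [([0.559, -0.199, 0.021], 0.74)]
scene brush_narrow [([0.553, -0.434, 0.016], 0.82)]
scene driver_short [([0.532, -0.358, 0.024], 0.53)]
scene can_small [([0.767, 0.153, 0.055], 0.87)]
scene tape_ring [([0.714, -0.053, 0.02], 0.72)]
1.1
```

View pics/top0.png

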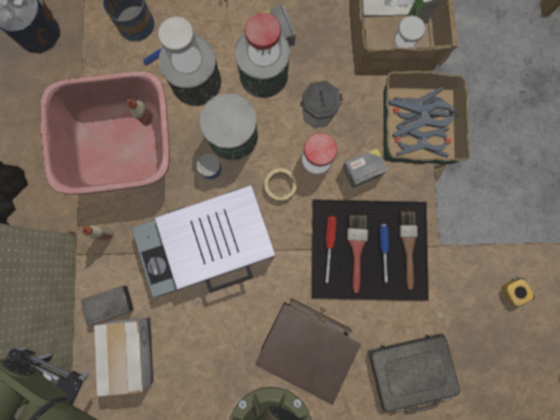

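View pics/scene0.png

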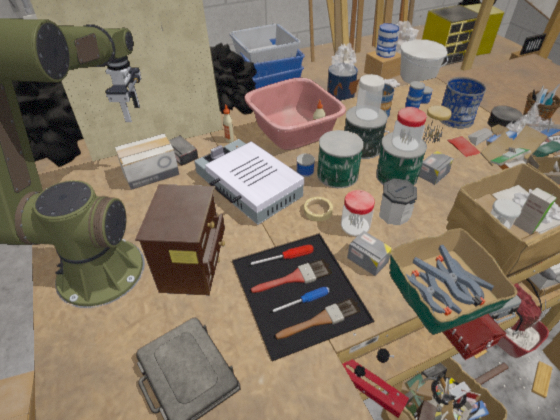

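The top view shows the box at (205,240), rotated about 15–20°. The knob is at (157,266) and the handle bar at (230,275). All four tools lie on the mat: red long driver (330,250), wide brush (358,250), blue short driver (385,255), narrow brush (409,250). A dark cabinet stands at (310,350), between the base and the mat.

```bash
cat > b.py <<'E'
from h import *
im,d,W=cloud('top')
def rect(m,n):
    P=W[m][:,:2].astype(np.float32); r=cv2.minAreaRect(P); print(n,len(P),np.round(r[0],4),np.round(r[1],4),round(r[2],1),'z',np.round(np.nanpercentile(W[m][:,2],[5,50,95]),3))
u0=slice(130,290)
reg=np.zeros((420,560),bool); reg[180:300,130:280]=1
z=W[...,2]
def big(m):
    n,l,s,_=cv2.connectedComponentsWithStats(m.astype(np.uint8)); return l==1+np.argmax(s[1:,4])
rect(big(reg&(z>.085)&(z<.102)),'lid')
rect(big(reg&(z>.055)&(z<.080)&(np.arange(560)[None]<180)),'pod')
rect(reg&(z>.1025)&(z<.115),'knob')
for t in ['lid_handle','brush_wide','driver_long','brush_narrow','driver_short','mat','tape_ring','can_small']:
    for r in finder.masks_of(t,'top')[:1]:
        m=r['region']&np.isfinite(z); rect(m,t); 
        P=W[m]; c=P[:,:2].mean(0); w,V=np.linalg.eigh(np.cov((P[:,:2]-c).T)); print('   ',np.round(V[:,1],3),np.degrees(np.arctan2(V[1,1],V[0,1])).round(1),r['confidence'])
c=np.zeros_like(reg);c[295:400,250:365]=1
m=c&(z>.05); rect(m,'cabinet'); m=c&(z>.05)
c[:]=0;c[330:420,365:465]=1; rect(c&(z>.03),'case')
c[:]=0;c[60:180,280:470]=1
print('jars', np.nanmax(z[c]), [ (y,x,np.round(W[y,x],3).tolist()) for y,x in [(150,320),(165,365),(100,320),(80,425),(120,228),(300,105),(265,157),(275,230),(232,95)]])
E
python3 b.py
```

```text
lid 7582 [0.5563 0.1472] [0.2178 0.2906] 17.8 z [0.088 0.092 0.097]
pod 1741 [0.5014 0.3262] [0.2131 0.0756] 18.3 z [0.061 0.065 0.074]
knob 61 [0.4785 0.3156] [0.047  0.0134] 16.1 z [0.103 0.105 0.108]
lid_handle 7750 [0.5393 0.1408] [0.2527 0.2901] 17.6 z [0.087 0.092 0.097]
    [-0.307  0.952] 107.9 0.61
brush_wide 993 [ 0.512  -0.2727] [0.0663 0.2449] 87.0 z [0.009 0.015 0.021]
    [-0.998  0.069] 176.1 0.66
driver_long 366 [ 0.5213 -0.1876] [0.0331 0.1956] 82.8 z [0.001 0.024 0.031]
    [-0.993  0.117] 173.3 0.65
brush_narrow 894 [ 0.5192 -0.4272] [0.2416 0.0492] 1.2 z [0.007 0.015 0.02 ]
    [-1.     0.014] 179.2 0.71
driver_short 145 [ 0.5455 -0.3495] [0.0167 0.0782] 87.2 z [0.017 0.022 0.028]
    [-1.     0.024] 178.7 0.69
mat 9020 [ 0.5162 -0.3124] [0.3593 0.3051] 87.1 z [-0.003  0.002  0.008]
    [0.115 0.993] 83.4 0.76
can_small 467 [0.7748 0.1677] [0.0656 0.0632] 1.1 z [0.016 0.059 0.063]
    [-0.878 -0.479] -151.4 0.86
cabinet 6559 [ 0.2689 -0.1068] [0.2125 0.1953] 61.9 z [0.122 0.24  0.243]
case 4819 [ 0.1586 -0.4163] [0.1829 0.227 ] 11.8 z [0.032 0.037 0.042]
jars 0.15228701812268353 [(150, 320, [0.796, -0.158, 0.12]), (165, 365, [0.763, -0.296, 0.064]), (100, 320, [0.944, -0.164, 0.118]), (80, 425, [1.027, -0.494, 0.052]), (120, 228, [0.88, 0.099, 0.149]), (300, 105, [0.385, 0.47, 0.045]), (265, 157, [0.481, 0.31, 0.088]), (275, 230, [0.448, 0.113, -0.001]), (232, 95, [0.576, 0.477, 0.115])]
```

```bash
cat >> h.py <<'E'
def wrap(a): return (a+np.pi)%(2*np.pi)-np.pi
def go(p,yaw=None,T=None):
    """slide/spin from the current pose to grasp point p (world) with yaw psi"""
    T=pose() if T is None else T; psi=np.arctan2(T[1,0],T[0,0])
    s=T[:3,:3].T@(np.array(p,float)+[0,0,.18]-T[:3,3])
    print('slide',np.round(s,4).tolist(),'spin',None if yaw is None else round(wrap(psi-yaw),3),'rows',np.ceil(np.linalg.norm(s)/.05))
C=np.array([.5565,.147]);TH=np.radians(17.8)
def dr(x,y,z): 
    c,s=np.cos(TH),np.sin(TH); return np.array([C[0]+c*x-s*y,C[1]+s*x+c*y,z])
E
python3 -c "
from h import *
print(dr(-.141,0,0)); go(dr(-.141,0,.2),np.pi/2+TH)"
```

```text
[0.42224976 0.10389696 0.        ]
slide [-0.3381, -0.2765, 0.0246] spin 0.821 rows 9.0
```

>>> jog_arm --rows '[{"slide": [-0.338,-0.276,0.025],"spin": 0.821,"gripper": 0.06},{"slide": [-0.338,-0.276,0.025],"spin": 0.821,"gripper": 0.06},{"slide": [-0.338,-0.276,0.025],"spin": 0.821,"gripper": 0.06},{"slide": [-0.338,-0.276,0.025],"spin": 0.821,"gripper": 0.06},{"slide": [-0.338,-0.276,0.025],"spin": 0.821,"gripper": 0.06},{"slide": [-0.338,-0.276,0.025],"spin": 0.821,"gripper": 0.06},{"slide": [-0.338,-0.276,0.025],"spin": 0.821,"gripper": 0.06},{"slide": [-0.338,-0.276,0.025],"spin": 0.821,"gripper": 0.06}]'

```text
time_s: 2.35
ee_pos: [0.4067, 0.1358, 0.382]
eef_rot: [3.141, 0.0, 1.882]
force: [0.1, 0.9, -0.5]
grip_width: 0.0601
grip_force: 0.0
```

>>> jog_arm --rows '[{"slide": [0,0,0],"spin": 0,"gripper": 0.06},{"slide": [0,0,0],"spin": 0,"gripper": 0.06},{"slide": [0,0,0],"spin": 0,"gripper": 0.06}]'

```text
time_s: 2.65
ee_pos: [0.4061, 0.1386, 0.3819]
eef_rot: [3.141, -0.0, 1.883]
force: [0.2, -0.1, 0.4]
grip_width: 0.0602
grip_force: 0.0
```

```bash
cat > c.py <<'E'
from h import *
T=pose();print(np.round(T,3).tolist(), telemetry.get_obs()['qpos'].round(3))
im,d,W=cloud('wrist'); save(im,'w1'); np.savez('w1.npz',im=im,W=W)
z=W[...,2]
# dark points at handle height
m=(im.max(-1)<70)&(z>.068)&(z<.095)
P=W[m][:,:2].astype(np.float32); print(len(P)); 
if len(P)>20: print(cv2.minAreaRect(P))
print(np.round([W[y,x] for y,x in [(100,280),(210,280),(320,280),(210,100),(210,460)]],3))
E
python3 c.py
```

```text
[[-0.307, 0.952, 0.0, 0.406], [0.952, 0.307, 0.0, 0.139], [0.0, 0.0, -1.0, 0.382], [0.0, 0.0, 0.0, 1.0]] [ 0.243  0.05   1.871  0.     1.221 -0.068]
4676
((0.4682996869087219, 0.1363469958305359), (0.4446902573108673, 0.2616037130355835), 56.68813705444336)
[[ 0.374  0.229  0.   ]
 [ 0.409  0.12  -0.   ]
 [ 0.397  0.165  0.295]
 [ 0.222  0.059 -0.002]
 [ 0.54   0.186  0.095]]
```

View pics/w1.png

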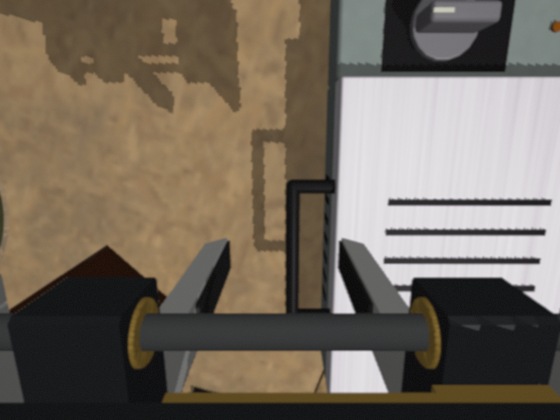

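```bash
cat > e.py <<'E'
from h import *
f=np.load('w1.npz');W=f['W'];im=f['im'];z=W[...,2]
c,s=np.cos(TH),np.sin(TH);dx=(W[...,0]-C[0])*c+(W[...,1]-C[1])*s;dy=-(W[...,0]-C[0])*s+(W[...,1]-C[1])*c
m=(dx>-.165)&(dx<-.115)&(abs(dy)<.09)&(z>.05)&(z<.11)
print(m.sum(),[np.round(np.percentile(a[m],[2,10,50,90,98]),3).tolist() for a in (dx,dy,z)])
b=m&(abs(dy)<.045); print('bar',np.round(np.percentile(dx[b],[2,50,98]),4),np.percentile(z[b],[50,95]).round(4))
p=np.polyfit(dy[b],dx[b],1);print(p)
l=(z>.085)&(z<.103)&(dx>-.13); print('lid front',np.percentile(dx[l],1), 'y',np.percentile(dy[l],[.5,99.5]))
E
python3 e.py
```

```text
2246 [[-0.144, -0.143, -0.137, -0.124, -0.117], [-0.056, -0.046, 0.016, 0.061, 0.064], [0.078, 0.08, 0.083, 0.084, 0.085]]
bar [-0.144  -0.1385 -0.1325] [0.0827 0.0843]
[-0.00316559 -0.13838352]
lid front -0.10285408971197339 y [-0.12655074  0.17748142]
```

The picture shows the handle bar vertical at (293,185–310), between the fingers. The lid's front edge is at column 335 and the knob at (450,20).

```bash
sed -i 's/C=np.array(\[.5565,.147\])/C=np.array([.559,.148])/' h.py
python3 -c "
from h import *
go(dr(-.141,0,.078),np.pi/2+TH); go(dr(-.141,0,.12),np.pi/2+TH)
a=np.arange(0,1.61,.1); X=.249*(1-np.cos(a))+.016*np.sin(a); Z=.249*np.sin(a)+.016*np.cos(a)-.016
for i in range(len(a)): print(round(a[i],1),round(X[i],3),round(-Z[i],3),'|',round(X[i]-X[8],3),round(Z[8]-Z[i],3))
"
```

```text
slide [-0.0381, 0.0074, 0.1239] spin 0.002 rows 3.0
slide [-0.0381, 0.0074, 0.0819] spin 0.002 rows 2.0
0.0 0.0 -0.0 | -0.087 0.174
0.1 0.003 -0.025 | -0.084 0.149
0.2 0.008 -0.049 | -0.079 0.125
0.3 0.016 -0.073 | -0.071 0.101
0.4 0.026 -0.096 | -0.061 0.078
0.5 0.038 -0.117 | -0.049 0.056
0.6 0.053 -0.138 | -0.034 0.036
0.7 0.069 -0.157 | -0.018 0.017
0.8 0.087 -0.174 | 0.0 0.0
0.9 0.107 -0.189 | 0.02 -0.015
1.0 0.128 -0.202 | 0.041 -0.028
1.1 0.15 -0.213 | 0.063 -0.039
1.2 0.174 -0.222 | 0.087 -0.048
1.3 0.198 -0.228 | 0.111 -0.054
1.4 0.222 -0.232 | 0.135 -0.058
1.5 0.247 -0.234 | 0.16 -0.06
1.6 0.272 -0.232 | 0.185 -0.059
```

>>> jog_arm --rows '[{"slide": [-0.038,0.0074,0.06],"gripper": 0.036},{"slide": [-0.038,0.0074,0.06],"gripper": 0.036},{"slide": [-0.038,0.0074,0.1],"gripper": 0.036},{"slide": [-0.038,0.0074,0.124],"gripper": 0.036},{"slide": [-0.038,0.0074,0.124],"gripper": 0.036},{"slide": [-0.038,0.0074,0.124],"gripper": 0.0},{"slide": [-0.038,0.0074,0.124],"gripper": 0.0},{"slide": [-0.038,0.0074,0.124],"gripper": 0.0}]' --squeeze 25

```text
$.rows[0]: bad value
```

```bash
python3 -c "
from h import *
o=telemetry.get_obs();print(o['ee_pos'],o['force'],o['grip_width'],o['grip_force']);go(dr(-.141,0,.078))"
```

```text
[0.40597714 0.13885169 0.38186402] [-0.18415814 -0.45104304 -0.5956343 ] 0.06002430700668663 0.0
slide [-0.0381, 0.0074, 0.1239] spin None rows 3.0
```

>>> jog_arm --rows '[{"slide": [-0.038,0.0074,0.06],"spin": 0,"gripper": 0.036},{"slide": [-0.038,0.0074,0.06],"spin": 0,"gripper": 0.036},{"slide": [-0.038,0.0074,0.1],"spin": 0,"gripper": 0.036},{"slide": [-0.038,0.0074,0.124],"spin": 0,"gripper": 0.036},{"slide": [-0.038,0.0074,0.124],"spin": 0,"gripper": 0.036},{"slide": [-0.038,0.0074,0.124],"spin": 0,"gripper": 0.0},{"slide": [-0.038,0.0074,0.124],"spin": 0,"gripper": 0.0},{"slide": [-0.038,0.0074,0.124],"spin": 0,"gripper": 0.0}]' --squeeze 25

```text
time_s: 3.5
ee_pos: [0.4252, 0.1042, 0.2591]
eef_rot: [3.139, 0.0, 1.882]
force: [0.5, 0.8, -0.7]
grip_width: 0.0157
grip_force: 0.0
```

```bash
python3 -c "
from h import *
o=telemetry.get_obs();print(o['ee_pos'],o['force'],o['grip_width'],o['grip_force']);go(dr(-.141,0,.078))"
```

```text
[0.4252317  0.10424978 0.25905518] [ 0.51957956  0.79198013 -0.65553497] 0.01574606262065517 0.0
slide [0.0008, -0.0003, 0.0011] spin None rows 1.0
```

Position is good; finish closing and swing the lid.

>>> jog_arm --rows '[{"slide": [0,0,0],"spin": 0,"gripper": 0.0},{"slide": [0,0,0],"spin": 0,"gripper": 0.0},{"slide": [0,0,0],"spin": 0,"gripper": 0.0},{"slide": [0,0.001,-0.012],"spin": 0,"gripper": 0.0},{"slide": [0,0.003,-0.025],"spin": 0,"gripper": 0.0}]'

```text
time_s: 4.0
ee_pos: [0.4277, 0.1048, 0.2836]
eef_rot: [-3.14, -0.0, 1.882]
force: [-1.6, -0.3, -2.2]
grip_width: 0.0112
grip_force: 25.0
```

>>> jog_arm --rows '[{"slide": [0,0.005,-0.024],"spin": 0,"gripper": 0.0},{"slide": [0,0.013,-0.048],"spin": 0,"gripper": 0.0},{"slide": [0,0.023,-0.071],"spin": 0,"gripper": 0.0},{"slide": [0,0.035,-0.092],"spin": 0,"gripper": 0.0},{"slide": [0,0.05,-0.113],"spin": 0,"gripper": 0.0},{"slide": [0,0.066,-0.132],"spin": 0,"gripper": 0.0},{"slide": [0,0.084,-0.149],"spin": 0,"gripper": 0.0},{"slide": [0,0.104,-0.164],"spin": 0,"gripper": 0.0}]'

```text
time_s: 4.8
ee_pos: [0.5264, 0.1366, 0.4506]
eef_rot: [3.141, 0.001, 1.882]
force: [-6.7, -2.7, 6.5]
grip_width: 0.0111
grip_force: 25.0
```

>>> jog_arm --rows '[{"slide": [0,0.021,-0.013],"spin": 0,"gripper": 0.0},{"slide": [0,0.043,-0.024],"spin": 0,"gripper": 0.0},{"slide": [0,0.067,-0.033],"spin": 0,"gripper": 0.0},{"slide": [0,0.091,-0.039],"spin": 0,"gripper": 0.0},{"slide": [0,0.115,-0.043],"spin": 0,"gripper": 0.0},{"slide": [0,0.14,-0.045],"spin": 0,"gripper": 0.0},{"slide": [0,0.14,-0.045],"spin": 0,"gripper": 0.0}]'

```text
time_s: 5.5
ee_pos: [0.6614, 0.1799, 0.4929]
eef_rot: [3.14, 0.0, 1.882]
force: [0.3, -0.2, 2.7]
grip_width: 0.0112
grip_force: 25.0
```

```bash
python3 -c "
from h import *
o=telemetry.get_obs();print(o['ee_pos'],o['force'],o['grip_width'],o['grip_force'],o['qpos'])
a=1.5
p=dr(.108-.249*np.cos(a)+.016*np.sin(a),0,.062+.249*np.sin(a)+.016*np.cos(a)); print(p);go(p)
im,d,W=cloud('scene');save(im,'s2')"
```

```text
[0.66142649 0.1798529  0.49288703] [ 0.31864622 -0.16108417  2.73051655] 0.011203996610952867 24.999671280384064 [ 2.12084651e-01  5.87382998e-01  9.14479812e-01 -8.41595610e-05
  1.63796577e+00 -9.88938554e-02]
[0.66025549 0.18050958 0.31150805]
slide [0.001, -0.0009, 0.0014] spin None rows 1.0
```

>>> jog_arm --rows '[{"slide": [0,0.02,0.001],"spin": 0,"gripper": 0.0},{"slide": [0,0.039,0.003],"spin": 0,"gripper": 0.0},{"slide": [0,0.039,0.003],"spin": 0,"gripper": 0.0},{"slide": [0,0.039,0.003],"spin": 0,"gripper": 0.05},{"slide": [0,0.039,0.003],"spin": 0,"gripper": 0.05},{"slide": [0,0.045,0.003],"spin": 0,"gripper": 0.05},{"slide": [0,0.047,-0.04],"spin": 0,"gripper": 0.05},{"slide": [0,0.047,-0.06],"spin": 0,"gripper": 0.05}]'

```text
time_s: 6.35
ee_pos: [0.7039, 0.1936, 0.5555]
eef_rot: [3.139, 0.0, 1.882]
force: [-0.0, 0.1, 0.5]
grip_width: 0.0476
grip_force: 0.0
```

```bash
python3 -c "
from h import *
o=telemetry.get_obs();print(o['ee_pos'],o['force'],o['grip_width'],o['grip_force'],o['qpos'])
im,d,W=cloud('scene');save(im,'s2')"
```

```text
[0.70386571 0.19361414 0.5555009 ] [-0.01041295  0.11942703  0.47114415] 0.04763414714837802 0.0 [ 2.18277711e-01  7.52469868e-01  5.11733350e-01 -1.53495788e-05
  1.87461425e+00 -9.26772223e-02]
```

View pics/s2.png

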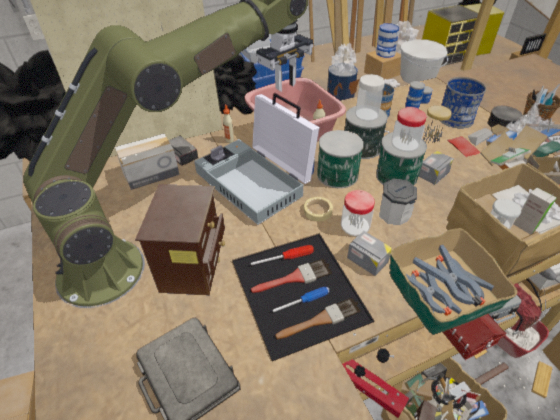

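The lid stands open by itself (285,140), the chamber (255,185) is empty, and the tools haven't moved on the mat. I'll re-measure the tools from the top camera before each pick.

```bash
cat > tool.py <<'E'
import sys
from h import *
def axis(t):
    im,d,W=cloud('top'); z=W[...,2]
    r=finder.masks_of(t,'top')
    out=None
    for q in r[:2]:
        m=q['region'].copy(); m&=np.isfinite(z)&(W[...,0]>.3)&(W[...,0]<.72)&(W[...,1]<-.08)&(W[...,1]>-.52)
        if m.sum()<60: continue
        m=cv2.dilate(m.astype(np.uint8),np.ones((3,3)))>0
        P=W[m]; P=P[P[:,2]>.008] if 'driver' not in t else P
        c,s,a=cv2.minAreaRect(P[:,:2].astype(np.float32))
        e=np.radians(a if s[0]>s[1] else a+90); ux=np.array([np.cos(e),np.sin(e)])
        if ux[0]<0: ux=-ux
        print(t,round(q['confidence'],2),'c',np.round(c,4),'size',np.round(s,3),'x-ang',round(np.degrees(np.arctan2(ux[1],ux[0])),1),'zmax',round(np.percentile(P[:,2],95),3))
        Q=(P[:,:2]-c)@ux; n=(P[:,:2]-c)@np.array([-ux[1],ux[0]])
        for k in np.linspace(Q.min(),Q.max(),9)[:-1]:
            b=(Q>=k)&(Q<k+(Q.max()-Q.min())/8); 
            if b.sum(): print('   s%.3f n %.3f..%.3f z %.3f'%(k,n[b].min(),n[b].max(),np.median(P[b,2])),end='')
        print()
for t in sys.argv[1:]: axis(t)
E
python3 tool.py brush_wide driver_long brush_narrow driver_short
python3 -c "
from h import *
go([.477,-.27,.2],np.radians(176.5))"
```

```text
brush_wide 0.76 c [ 0.5127 -0.2701] size [0.061 0.246] x-ang -2.9 zmax 0.02
   s-0.123 n -0.006..0.014 z 0.014   s-0.092 n -0.007..0.012 z 0.014   s-0.062 n -0.007..0.014 z 0.015   s-0.031 n -0.010..0.015 z 0.015   s-0.000 n -0.027..0.025 z 0.015   s0.031 n -0.030..0.030 z 0.017   s0.062 n -0.029..0.029 z 0.015   s0.092 n -0.027..0.029 z 0.014
driver_long 0.74 c [ 0.5685 -0.1946] size [0.035 0.112] x-ang -6.0 zmax 0.032
   s-0.056 n -0.010..0.013 z 0.018   s-0.042 n -0.012..0.016 z 0.024   s-0.028 n -0.014..0.016 z 0.025   s-0.014 n -0.017..0.017 z 0.025   s0.000 n -0.016..0.015 z 0.024   s0.014 n -0.015..0.016 z 0.025   s0.028 n -0.017..0.017 z 0.023   s0.042 n -0.016..0.015 z 0.018
driver_long 0.7 c [nan nan] size [0. 0.] x-ang 90.0 zmax nan

brush_narrow 0.7 c [ 0.517  -0.4244] size [0.05  0.249] x-ang -1.8 zmax 0.02
   s-0.125 n -0.013..0.009 z 0.013   s-0.094 n -0.012..0.009 z 0.015   s-0.062 n -0.011..0.009 z 0.014   s-0.031 n -0.011..0.012 z 0.015   s-0.000 n -0.022..0.021 z 0.014   s0.031 n -0.025..0.025 z 0.017   s0.062 n -0.024..0.024 z 0.016   s0.094 n -0.021..0.025 z 0.014
driver_short 0.78 c [ 0.5465 -0.3543] size [0.035 0.092] x-ang -3.8 zmax nan

slide [-0.3719, -0.3588, 0.1714] spin -1.199 rows 11.0
```

>>> jog_arm --rows '[{"slide": [-0.07,-0.068,0],"spin": -0.15,"gripper": 0.06},{"slide": [-0.07,-0.068,0],"spin": -0.3,"gripper": 0.06},{"slide": [-0.367,-0.359,0.17],"spin": -1.19,"gripper": 0.06},{"slide": [-0.367,-0.359,0.17],"spin": -1.19,"gripper": 0.06},{"slide": [-0.367,-0.359,0.17],"spin": -1.19,"gripper": 0.06},{"slide": [-0.367,-0.359,0.17],"spin": -1.19,"gripper": 0.06},{"slide": [-0.367,-0.359,0.17],"spin": -1.19,"gripper": 0.06},{"slide": [-0.367,-0.359,0.17],"spin": -1.19,"gripper": 0.06}]'

```text
time_s: 7.6
ee_pos: [0.5382, -0.1391, 0.4393]
eef_rot: [3.142, -0.0, 3.066]
force: [0.8, -0.5, -0.3]
grip_width: 0.0599
grip_force: 0.0
```

>>> jog_arm --rows '[{"slide": [0,0,0],"spin": 0,"gripper": 0.06},{"slide": [0,0,0],"spin": 0,"gripper": 0.06}]'

```text
time_s: 7.8
ee_pos: [0.5393, -0.1383, 0.44]
eef_rot: [3.141, -0.0, 3.057]
force: [0.5, -0.1, 1.9]
grip_width: 0.06
grip_force: 0.0
```

```bash
python3 -c "
from h import *
o=telemetry.get_obs();print(o['ee_pos'],o['force'],o['qpos'].round(2))
go([.478,-.265,.024],np.radians(176.3))"; python3 tool.py brush_wide
```

```text
[ 0.53926344 -0.13832547  0.44004912] [ 0.50260983 -0.12179349  1.87605219] [-0.32  0.29  1.45  0.    1.4  -1.8 ]
slide [0.0502, -0.1315, 0.236] spin -0.02 rows 6.0
brush_wide 0.65 c [ 0.4884 -0.2293] size [0.117 0.183] x-ang -10.8 zmax 0.559
   s-0.091 n -0.057..-0.038 z 0.014   s-0.069 n -0.058..0.058 z 0.016   s-0.046 n -0.053..0.057 z 0.016   s-0.023 n -0.049..-0.038 z 0.014   s-0.000 n -0.045..-0.042 z 0.014   s0.023 n 0.013..0.044 z 0.541   s0.069 n -0.058..-0.053 z 0.018
```

>>> jog_arm --rows '[{"slide": [0.05,-0.131,0.08],"spin": -0.02,"gripper": 0.06},{"slide": [0.05,-0.131,0.1],"spin": -0.02,"gripper": 0.06},{"slide": [0.05,-0.131,0.14],"spin": -0.02,"gripper": 0.06},{"slide": [0.05,-0.131,0.18],"spin": -0.02,"gripper": 0.06},{"slide": [0.05,-0.131,0.18],"spin": -0.02,"gripper": 0.06},{"slide": [0.05,-0.131,0.18],"spin": -0.02,"gripper": 0.06}]'

```text
time_s: 8.5
ee_pos: [0.4786, -0.2639, 0.2563]
eef_rot: [3.138, -0.006, 3.079]
force: [-0.8, -0.3, -0.5]
grip_width: 0.0601
grip_force: 0.0
```

```bash
python3 -c "
from h import *
o=telemetry.get_obs();print(o['ee_pos'],o['force'],o['qpos'].round(2))
im,d,W=cloud('wrist');save(im,'w3');np.savez('w3.npz',im=im,W=W)
for r in finder.masks_of('brush_wide','wrist')[:2]:
  m=r['region'];print(r['confidence'],m.sum(),np.nanpercentile(W[m],[2,50,98],axis=0).round(3).tolist())
  for x in np.arange(.35,.64,.02):
    b=m&(abs(W[...,0]-x)<.01); 
    if b.sum()>5: print(round(x,2),np.percentile(W[b][:,1],[2,50,98]).round(4),np.median(W[b][:,2]).round(3))
go([.478,-.265,.024],np.radians(176.3))"
```

```text
[ 0.47855591 -0.26393886  0.25628012] [-0.76783175 -0.30355297 -0.48861081] [-0.57  0.46  1.67 -0.    1.02 -2.08]
0.78 10219 [[0.395, -0.298, 0.013], [0.504, -0.267, 0.016], [0.601, -0.25, 0.02]]
0.39 [-0.2693 -0.2621 -0.255 ] 0.014
0.41 [-0.2733 -0.263  -0.2534] 0.015
0.43 [-0.2743 -0.2643 -0.2542] 0.016
0.45 [-0.2752 -0.2657 -0.2564] 0.016
0.47 [-0.2761 -0.267  -0.2578] 0.016
0.49 [-0.2779 -0.2685 -0.2594] 0.016
0.51 [-0.2838 -0.2702 -0.2574] 0.016
0.53 [-0.2915 -0.27   -0.2506] 0.016
0.57 [-0.3015 -0.2752 -0.2463] 0.019
0.59 [-0.3009 -0.2744 -0.2477] 0.017
0.61 [-0.301  -0.2676 -0.2481] 0.017
slide [0.002, -0.0015, 0.0574] spin 0.003 rows 2.0
```

View pics/w3.png

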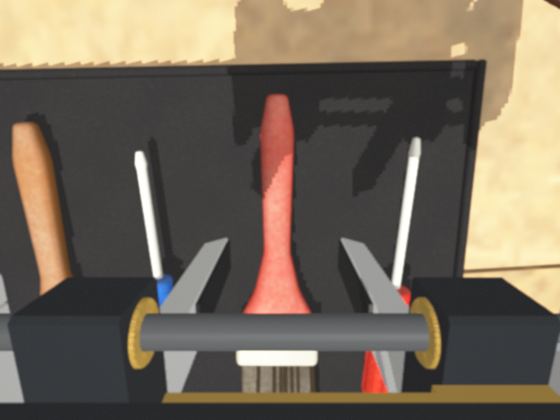

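The wide brush's handle (278,100–300) lies centred between the open fingers. The short driver is at (150,220), the long one at (405,220) and the narrow brush at (45,220).

>>> jog_arm --rows '[{"slide": [0.001,-0.003,0.035],"spin": 0.003,"gripper": 0.06},{"slide": [0.001,-0.003,0.0575],"spin": 0.003,"gripper": 0.06},{"slide": [0.001,-0.003,0.0575],"spin": 0.003,"gripper": 0.0},{"slide": [0.001,-0.003,0.0575],"spin": 0.003,"gripper": 0.0},{"slide": [0.001,-0.003,0.0575],"spin": 0.003,"gripper": 0.0},{"slide": [0.001,-0.003,0.0575],"spin": 0.003,"gripper": 0.0},{"slide": [0.001,-0.003,0.0575],"spin": 0.003,"gripper": 0.0},{"slide": [0.001,-0.003,0.0575],"spin": 0.003,"gripper": 0.0}]' --squeeze 40

```text
time_s: 9.4
ee_pos: [0.478, -0.2672, 0.2031]
eef_rot: [-3.141, 0.001, 3.077]
force: [-0.5, 1.3, 4.1]
grip_width: 0.0178
grip_force: 40.0
```

>>> jog_arm --rows '[{"slide": [0,0,0],"spin": 0,"gripper": 0.0},{"slide": [0,0,-0.02],"spin": 0,"gripper": 0.0},{"slide": [0,0,-0.06],"spin": 0,"gripper": 0.0},{"slide": [0,0,-0.11],"spin": 0,"gripper": 0.0},{"slide": [0,0,-0.13],"spin": 0,"gripper": 0.0},{"slide": [0,0,-0.13],"spin": 0,"gripper": 0.0}]'

```text
time_s: 10.0
ee_pos: [0.4781, -0.2673, 0.3357]
eef_rot: [-3.139, 0.004, 3.077]
force: [-0.6, -0.8, -1.8]
grip_width: 0.0177
grip_force: 40.0
```

```bash
python3 -c "
from h import *
go(dr(.045,.035,.155),np.pi/2+TH);go(dr(.045,.035,.027),np.pi/2+TH)
im,d,W=cloud('wrist')
for r in finder.masks_of('brush_wide','wrist')[:2]:
  m=r['region'];print(r['confidence'],m.sum())
  for x in np.arange(.35,.64,.04):
    b=m&(abs(W[...,0]-x)<.01); 
    if b.sum()>5: print(round(x,2),np.percentile(W[b][:,1],[2,50,98]).round(4),np.median(W[b][:,2]).round(3))
"
```

```text
slide [-0.083, 0.4687, -0.0002] spin 1.196 rows 10.0
slide [-0.0825, 0.4691, 0.1278] spin 1.196 rows 10.0
0.84 11339
0.39 [-0.2689 -0.2615 -0.2544] 0.147
0.43 [-0.2736 -0.2638 -0.2538] 0.149
0.47 [-0.2756 -0.2667 -0.2576] 0.148
0.51 [-0.2793 -0.2683 -0.2585] 0.148
0.55 [-0.2894 -0.2712 -0.2542] 0.15
0.61 2237
```

>>> jog_arm --rows '[{"slide": [-0.073,0.465,0],"spin": 1.196,"gripper": 0.0},{"slide": [-0.073,0.465,0],"spin": 1.196,"gripper": 0.0},{"slide": [-0.073,0.465,0],"spin": 1.196,"gripper": 0.0},{"slide": [-0.073,0.465,0],"spin": 1.196,"gripper": 0.0},{"slide": [-0.073,0.465,0],"spin": 1.196,"gripper": 0.0},{"slide": [-0.073,0.465,0],"spin": 1.196,"gripper": 0.0},{"slide": [-0.073,0.465,0],"spin": 1.196,"gripper": 0.0},{"slide": [-0.073,0.465,0],"spin": 1.196,"gripper": 0.0}]'

```text
time_s: 10.9
ee_pos: [0.5581, 0.0895, 0.3305]
eef_rot: [-3.138, -0.001, 1.98]
force: [0.8, 0.2, -1.4]
grip_width: 0.0179
grip_force: 40.0
```

```bash
python3 -c "
from h import *
print(pose()[:3,3]);go(dr(.035,.035,.12),np.pi/2+TH);go(dr(.035,.035,.034),np.pi/2+TH)
"
```

```text
[0.55806963 0.08950446 0.33050747]
slide [0.0847, 0.0625, 0.0304] spin 0.098 rows 3.0
slide [0.0846, 0.0627, 0.1164] spin 0.098 rows 4.0
```

>>> jog_arm --rows '[{"slide": [0.085,0.063,0],"spin": 0.098,"gripper": 0.0},{"slide": [0.085,0.063,0],"spin": 0.098,"gripper": 0.0},{"slide": [0.085,0.063,0],"spin": 0.098,"gripper": 0.0},{"slide": [0.085,0.063,0.03],"spin": 0.098,"gripper": 0.0},{"slide": [0.085,0.063,0.03],"spin": 0.098,"gripper": 0.0}]'

```text
time_s: 11.4
ee_pos: [0.5807, 0.1906, 0.2974]
eef_rot: [-3.133, -0.0, 1.888]
force: [-0.5, 0.1, -1.1]
grip_width: 0.0178
grip_force: 40.0
```

```bash
python3 -c "
from h import *
print(pose()[:3,3]);go(dr(.035,.035,.036),np.pi/2+TH)
im,d,W=cloud('wrist');save(im,'w4')
P=(W-[C[0],C[1],0]); c,s=np.cos(TH),np.sin(TH)
dx=P[...,0]*c+P[...,1]*s; dy=-P[...,0]*s+P[...,1]*c; z=W[...,2]
for r in finder.masks_of('brush_wide','wrist')[:1]:
  m=r['region']&(z<.16)&(z>.05)
  for y in np.arange(-.1,.17,.02):
    b=m&(abs(dy-y)<.01)
    if b.sum()>5: print(round(y,2),np.percentile(dx[b],[2,50,98]).round(3),np.median(z[b]).round(3))
  print('y end',np.percentile(dy[m],99.5))
for n,yy,lo in [('rim right/left',dx,0)]:
  b=(z>.056)&(z<.07)&(abs(dx)<.09); print('left wall y range',np.percentile(dy[b],[1,50,99]).round(3))
  b=(z>.056)&(z<.07)&(dy<.1)&(dx<0); print('front wall x',np.percentile(dx[b],[1,50,99]).round(3))
"
```

```text
[0.58069798 0.19063252 0.29737488]
slide [0.001, 0.002, 0.0814] spin 0.007 rows 2.0
-0.04 [0.016 0.033 0.05 ] 0.112
-0.02 [0.017 0.033 0.049] 0.11
0.0 [0.022 0.032 0.043] 0.11
0.02 [0.023 0.032 0.042] 0.11
0.04 [0.024 0.033 0.041] 0.11
0.06 [0.023 0.033 0.042] 0.11
0.08 [0.023 0.033 0.042] 0.111
0.1 [0.023 0.033 0.042] 0.111
0.12 [0.025 0.033 0.04 ] 0.109
y end 0.12329474864994025
left wall y range [0.138 0.153 0.171]
front wall x [-0.105 -0.101 -0.099]
```

View pics/w4.png

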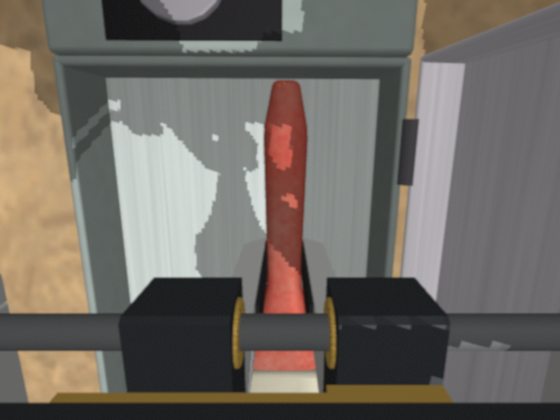

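The wide brush hangs over the chamber. Its handle end (285,85) is inside the left wall (row 65) and the open lid is clear at the right (430+). Lowering it now.

>>> jog_arm --rows '[{"slide": [0.001,0.002,0.04],"spin": 0.007,"gripper": 0.0},{"slide": [0.001,0.002,0.07],"spin": 0.007,"gripper": 0.0},{"slide": [0.001,0.002,0.081],"spin": 0.007,"gripper": 0.0},{"slide": [0.001,0.002,0.081],"spin": 0.007,"gripper": 0.0},{"slide": [0.001,0.002,0.081],"spin": 0.007,"gripper": 0.04},{"slide": [0.001,0.002,0.081],"spin": 0.007,"gripper": 0.04},{"slide": [0.001,0.002,0.06],"spin": 0.007,"gripper": 0.04},{"slide": [0.001,0.002,0.01],"spin": 0.007,"gripper": 0.04}]'

```text
time_s: 12.3
ee_pos: [0.5826, 0.1922, 0.2913]
eef_rot: [-3.136, -0.0, 1.88]
force: [0.4, -0.9, -0.2]
grip_width: 0.0397
grip_force: 0.0
```

>>> jog_arm --rows '[{"slide": [0,0,-0.05],"spin": 0,"gripper": 0.04},{"slide": [0,0,-0.08],"spin": 0,"gripper": 0.05},{"slide": [0,0,-0.08],"spin": 0,"gripper": 0.06}]'

```text
time_s: 12.6
ee_pos: [0.5831, 0.1924, 0.3794]
eef_rot: [3.132, 0.001, 1.881]
force: [-0.1, -0.3, 0.2]
grip_width: 0.0527
grip_force: 0.0
```

```bash
python3 -c "
from h import *
go([.482,-.42,.085],np.radians(178))"; python3 tool.py brush_narrow brush_wide
```

```text
slide [-0.5524, -0.2841, 0.1118] spin -1.226 rows 13.0
brush_narrow 0.96 c [ 0.5184 -0.4252] size [0.049 0.246] x-ang -0.7 zmax 0.02
   s-0.123 n -0.010..0.012 z 0.014   s-0.092 n -0.011..0.013 z 0.013   s-0.062 n -0.010..0.010 z 0.014   s-0.031 n -0.013..0.012 z 0.015   s-0.000 n -0.021..0.020 z 0.014   s0.031 n -0.024..0.024 z 0.017   s0.062 n -0.024..0.024 z 0.015   s0.092 n -0.023..0.024 z 0.015
```

>>> jog_arm --rows '[{"slide": [-0.553,-0.285,0.0],"spin": -1.226,"gripper": 0.06},{"slide": [-0.553,-0.285,0.0],"spin": -1.226,"gripper": 0.06},{"slide": [-0.553,-0.285,0.0],"spin": -1.226,"gripper": 0.06},{"slide": [-0.553,-0.285,0.0],"spin": -1.226,"gripper": 0.06},{"slide": [-0.553,-0.285,0.0],"spin": -1.226,"gripper": 0.06},{"slide": [-0.553,-0.285,0.0],"spin": -1.226,"gripper": 0.06},{"slide": [-0.553,-0.285,0.0],"spin": -1.226,"gripper": 0.06},{"slide": [-0.553,-0.285,0.0],"spin": -1.226,"gripper": 0.06}]'

```text
time_s: 13.6
ee_pos: [0.5219, -0.1754, 0.3717]
eef_rot: [3.141, -0.002, 2.999]
force: [0.8, -0.4, 0.6]
grip_width: 0.0599
grip_force: 0.0
```

```bash
python3 -c "
from h import *
print(pose()[:3,3]);go([.480,-.4245,.085],np.radians(178.7))
"
```

```text
[ 0.52193075 -0.1753988   0.37165416]
slide [0.0059, -0.2526, 0.1065] spin -0.12 rows 6.0
```

>>> jog_arm --rows '[{"slide": [0.006,-0.253,0.04],"spin": -0.12,"gripper": 0.06},{"slide": [0.006,-0.253,0.04],"spin": -0.12,"gripper": 0.06},{"slide": [0.006,-0.253,0.07],"spin": -0.12,"gripper": 0.06},{"slide": [0.006,-0.253,0.07],"spin": -0.12,"gripper": 0.06},{"slide": [0.006,-0.253,0.106],"spin": -0.12,"gripper": 0.06},{"slide": [0.006,-0.253,0.106],"spin": -0.12,"gripper": 0.06},{"slide": [0.006,-0.253,0.106],"spin": -0.12,"gripper": 0.06},{"slide": [0.006,-0.253,0.106],"spin": -0.12,"gripper": 0.06}]'

```text
time_s: 14.4
ee_pos: [0.4792, -0.4228, 0.2658]
eef_rot: [3.14, -0.001, 3.113]
force: [0.1, -0.5, 1.1]
grip_width: 0.0599
grip_force: 0.0
```

```bash
cat > wr.py <<'E'
import sys
from h import *
t=sys.argv[1]
im,d,W=cloud('wrist'); save(im,'wl')
for r in finder.masks_of(t,'wrist')[:2]:
  m=r['region']&(W[...,2]<.06);print(r['confidence'],m.sum())
  for x in np.arange(.35,.68,.02):
    b=m&(abs(W[...,0]-x)<.01)
    if b.sum()>5: print(round(x,2),np.percentile(W[b][:,1],[2,50,98]).round(4),np.median(W[b][:,2]).round(3))
E
python3 -c "
from h import *
print(pose()[:3,3]);go([.480,-.4245,.024],np.radians(178.7))"
python3 wr.py brush_narrow
```

```text
[ 0.4792074  -0.42280494  0.26582032]
slide [-0.0009, -0.0018, 0.0618] spin -0.006 rows 2.0
0.67 8698
0.39 [-0.4305 -0.4245 -0.4181] 0.013
0.41 [-0.4337 -0.4243 -0.4157] 0.015
0.43 [-0.4344 -0.4248 -0.4149] 0.016
0.45 [-0.4341 -0.4247 -0.4153] 0.016
0.47 [-0.4346 -0.4256 -0.4164] 0.016
0.49 [-0.4348 -0.426  -0.4176] 0.016
0.51 [-0.4387 -0.4267 -0.4147] 0.016
0.53 [-0.4433 -0.4268 -0.4111] 0.016
0.55 [-0.446  -0.4263 -0.4091] 0.016
0.57 [-0.4518 -0.4313 -0.4062] 0.019
0.59 [-0.4492 -0.4272 -0.4055] 0.017
0.61 [-0.4495 -0.4275 -0.4057] 0.017
```

>>> jog_arm --rows '[{"slide": [-0.001,-0.003,0.035],"spin": -0.006,"gripper": 0.06},{"slide": [-0.001,-0.003,0.062],"spin": -0.006,"gripper": 0.06},{"slide": [-0.001,-0.003,0.062],"spin": -0.006,"gripper": 0.0},{"slide": [-0.001,-0.003,0.062],"spin": -0.006,"gripper": 0.0},{"slide": [-0.001,-0.003,0.062],"spin": -0.006,"gripper": 0.0},{"slide": [-0.001,-0.003,0.062],"spin": -0.006,"gripper": 0.0},{"slide": [-0.001,-0.003,0.062],"spin": -0.006,"gripper": 0.0},{"slide": [-0.001,-0.003,0.062],"spin": -0.006,"gripper": 0.0}]' --squeeze 40

```text
time_s: 15.3
ee_pos: [0.4803, -0.426, 0.205]
eef_rot: [-3.141, 0.0, 3.119]
force: [0.1, 1.7, 1.9]
grip_width: 0.0178
grip_force: 40.0
```

>>> jog_arm --rows '[{"slide": [0,0,0],"spin": 0,"gripper": 0.0},{"slide": [0,0,-0.02],"spin": 0,"gripper": 0.0},{"slide": [0,0,-0.06],"spin": 0,"gripper": 0.0},{"slide": [0,0,-0.11],"spin": 0,"gripper": 0.0},{"slide": [0,0,-0.13],"spin": 0,"gripper": 0.0},{"slide": [0,0,-0.13],"spin": 0,"gripper": 0.0}]'

```text
time_s: 15.9
ee_pos: [0.4803, -0.4262, 0.3382]
eef_rot: [-3.138, 0.004, 3.119]
force: [-0.2, -0.2, -0.6]
grip_width: 0.0176
grip_force: 40.0
```

```bash
python3 -c "
from h import *
go(dr(-.022,.038,.155),np.pi/2+TH)"
```

```text
slide [-0.0327, 0.6045, 0.0009] spin 1.238 rows 13.0
```

>>> jog_arm --rows '[{"slide": [-0.06,0.05,0],"spin": 1.238,"gripper": 0.0},{"slide": [-0.08,0.1,0],"spin": 1.238,"gripper": 0.0},{"slide": [-0.08,0.3,0],"spin": 1.238,"gripper": 0.0},{"slide": [-0.08,0.3,0],"spin": 1.238,"gripper": 0.0},{"slide": [-0.08,0.3,0],"spin": 1.238,"gripper": 0.0},{"slide": [-0.033,0.604,0],"spin": 1.238,"gripper": 0.0},{"slide": [-0.033,0.604,0],"spin": 1.238,"gripper": 0.0},{"slide": [-0.033,0.604,0],"spin": 1.238,"gripper": 0.0}]'

```text
time_s: 16.7
ee_pos: [0.5467, -0.0642, 0.3328]
eef_rot: [-3.139, -0.002, 1.952]
force: [1.3, 0.9, -1.1]
grip_width: 0.0175
grip_force: 40.0
```

```bash
python3 -c "
from h import *
print(pose()[:3,3]);go(dr(-.022,.038,.155),np.pi/2+TH);print(telemetry.get_obs()['grip_width'])"
```

```text
[ 0.54670647 -0.06415888  0.33278816]
slide [0.2318, 0.071, -0.002] spin 0.07 rows 5.0
0.017540429990859408
```

>>> jog_arm --rows '[{"slide": [0.232,0.071,0],"spin": 0.07,"gripper": 0.0},{"slide": [0.232,0.071,0],"spin": 0.07,"gripper": 0.0},{"slide": [0.232,0.071,0],"spin": 0.07,"gripper": 0.0},{"slide": [0.232,0.071,0],"spin": 0.07,"gripper": 0.0},{"slide": [0.232,0.071,0],"spin": 0.07,"gripper": 0.0},{"slide": [0.232,0.071,0.03],"spin": 0.07,"gripper": 0.0},{"slide": [0.232,0.071,0.03],"spin": 0.07,"gripper": 0.0}]'

```text
time_s: 17.4
ee_pos: [0.5245, 0.1763, 0.3]
eef_rot: [-3.134, -0.0, 1.889]
force: [-0.6, -0.3, -1.8]
grip_width: 0.0176
grip_force: 40.0
```

```bash
cat > ch.py <<'E'
import sys
from h import *
def dims():
  im,d,W=cloud('wrist');save(im,'ch')
  P=(W-[C[0],C[1],0]); c,s=np.cos(TH),np.sin(TH)
  return im,W,P[...,0]*c+P[...,1]*s,-P[...,0]*s+P[...,1]*c,W[...,2]
if __name__=='__main__':
  im,W,dx,dy,z=dims()
  for t in sys.argv[1:]:
    for r in finder.masks_of(t,'wrist')[:1]:
      m=r['region']&(z<.16)&(z>.01); print(t,r['confidence'],m.sum())
      if m.sum()<10: continue
      for y in np.arange(-.12,.17,.04):
        b=m&(abs(dy-y)<.01)
        if b.sum()>5: print('  ',round(y,2),np.percentile(dx[b],[2,50,98]).round(3),np.median(z[b]).round(3))
      print('  y ends',np.percentile(dy[m],[.5,99.5]).round(3))
E
python3 -c "
from h import *
print(pose()[:3,3]);go(dr(-.022,.038,.036),np.pi/2+TH)"; python3 ch.py brush_narrow brush_wide
```

```text
[0.52451762 0.17628278 0.30001244]
slide [0.0005, 0.0029, 0.084] spin 0.008 rows 2.0
brush_narrow 0.92 10934
   -0.04 [-0.043 -0.025 -0.007] 0.112
   0.0 [-0.036 -0.025 -0.014] 0.11
   0.04 [-0.035 -0.026 -0.016] 0.111
   0.08 [-0.036 -0.025 -0.016] 0.111
   0.12 [-0.034 -0.026 -0.018] 0.11
  y ends [-0.041  0.122]
brush_wide 0.65 5008
   0.0 [0.021 0.035 0.052] 0.025
   0.04 [0.029 0.037 0.05 ] 0.025
   0.08 [0.028 0.037 0.048] 0.025
   0.12 [0.03  0.038 0.046] 0.023
  y ends [-0.01   0.125]
```

>>> jog_arm --rows '[{"slide": [0.001,0.002,0.04],"spin": 0.008,"gripper": 0.0},{"slide": [0.001,0.002,0.07],"spin": 0.008,"gripper": 0.0},{"slide": [0.001,0.002,0.084],"spin": 0.008,"gripper": 0.0},{"slide": [0.001,0.002,0.084],"spin": 0.008,"gripper": 0.0},{"slide": [0.001,0.002,0.084],"spin": 0.008,"gripper": 0.04},{"slide": [0.001,0.002,0.084],"spin": 0.008,"gripper": 0.04},{"slide": [0.001,0.002,0.06],"spin": 0.008,"gripper": 0.04},{"slide": [0.001,0.002,0.01],"spin": 0.008,"gripper": 0.04}]'

```text
time_s: 18.35
ee_pos: [0.5268, 0.1769, 0.294]
eef_rot: [-3.137, -0.0, 1.879]
force: [0.3, 0.3, 0.8]
grip_width: 0.0398
grip_force: 0.0
```

>>> jog_arm --rows '[{"slide": [0,0,-0.05],"spin": 0,"gripper": 0.04},{"slide": [0,0,-0.08],"spin": 0,"gripper": 0.05},{"slide": [0,0,-0.08],"spin": 0,"gripper": 0.06}]'

```text
time_s: 18.65
ee_pos: [0.5273, 0.1771, 0.3809]
eef_rot: [3.132, 0.001, 1.88]
force: [1.1, -0.1, 0.3]
grip_width: 0.0525
grip_force: 0.0
```

```bash
python3 tool.py driver_short driver_long | grep x-ang; python3 -c "
from h import *
im,d,W=cloud('top')
for t in ['driver_short','driver_long']:
  for r in finder.find_in(t,'top')[:1]: print(t,r['point'],r['confidence'])
hsv=cv2.cvtColor(im,cv2.COLOR_RGB2HSV)
for n,lo,hi in [('blue',100,130),('red',0,6)]:
  m=(hsv[...,0]>=lo)&(hsv[...,0]<=hi)&(hsv[...,1]>120)&(W[...,1]<-.1)&(W[...,1]>-.5)&(W[...,0]>.35)&(W[...,0]<.68)&(W[...,2]<.05)
  P=W[m]; r=cv2.minAreaRect(P[:,:2].astype(np.float32));print(n,len(P),np.round(r[0],4),np.round(r[1],3),r[2],np.percentile(P[:,2],90))
go([.575,-.352,.09],np.radians(176.5))"
```

```text
driver_short 0.69 c [ 0.5048 -0.352 ] size [0.034 0.175] x-ang -4.2 zmax nan
driver_long 0.82 c [ 0.5221 -0.184 ] size [0.032 0.208] x-ang -12.1 zmax nan
driver_short [0.5341, -0.3526, 0.0273] 0.66
driver_long [0.5612, -0.1878, 0.0273] 0.74
blue 203 [ 0.5439 -0.3545] [0.076 0.029] 0.24162523448467255 0.026527498917551785
red 305 [ 0.5723 -0.195 ] [0.031 0.101] 82.91078186035156 0.029390030090652178
slide [-0.5186, -0.1151, 0.1039] spin -1.201 rows 11.0
```

>>> jog_arm --rows '[{"slide": [-0.513,-0.148,0.0],"spin": -1.201,"gripper": 0.06},{"slide": [-0.513,-0.148,0.0],"spin": -1.201,"gripper": 0.06},{"slide": [-0.513,-0.148,0.0],"spin": -1.201,"gripper": 0.06},{"slide": [-0.513,-0.148,0.0],"spin": -1.201,"gripper": 0.06},{"slide": [-0.513,-0.148,0.0],"spin": -1.201,"gripper": 0.06},{"slide": [-0.513,-0.148,0.0],"spin": -1.201,"gripper": 0.06},{"slide": [-0.513,-0.148,0.0],"spin": -1.201,"gripper": 0.06},{"slide": [-0.513,-0.148,0.0],"spin": -1.201,"gripper": 0.06}]'

```text
time_s: 19.8
ee_pos: [0.538, -0.191, 0.3742]
eef_rot: [3.141, -0.001, 2.984]
force: [0.9, -0.5, -0.6]
grip_width: 0.0601
grip_force: 0.0
```

```bash
python3 -c "
from h import *
print(pose()[:3,3]);go([.54,-.354,.085],np.radians(176.5))
"
```

```text
[ 0.53800589 -0.19095996  0.3741981 ]
slide [-0.0276, -0.1607, 0.1091] spin -0.096 rows 4.0
```

>>> jog_arm --rows '[{"slide": [-0.028,-0.161,0.03],"spin": -0.096,"gripper": 0.06},{"slide": [-0.028,-0.161,0.05],"spin": -0.096,"gripper": 0.06},{"slide": [-0.028,-0.161,0.08],"spin": -0.096,"gripper": 0.06},{"slide": [-0.028,-0.161,0.109],"spin": -0.096,"gripper": 0.06},{"slide": [-0.028,-0.161,0.109],"spin": -0.096,"gripper": 0.06},{"slide": [-0.028,-0.161,0.109],"spin": -0.096,"gripper": 0.06},{"slide": [-0.028,-0.161,0.109],"spin": -0.096,"gripper": 0.06}]'

```text
time_s: 20.5
ee_pos: [0.5403, -0.3517, 0.2674]
eef_rot: [-3.141, 0.001, 3.075]
force: [0.3, -0.6, 0.6]
grip_width: 0.0601
grip_force: 0.0
```

```bash
python3 -c "
from h import *
print(pose()[:3,3]);go([.54,-.354,.024],np.radians(176.5))"
python3 wr.py driver_short
```

```text
[ 0.54029298 -0.35169064  0.26739522]
slide [0.0002, -0.0023, 0.0634] spin -0.005 rows 2.0
0.65 4592
0.41 [-0.353  -0.3515 -0.3501] 0.016
0.43 [-0.3546 -0.3518 -0.349 ] 0.017
0.45 [-0.3548 -0.352  -0.3492] 0.017
0.47 [-0.3549 -0.3523 -0.3493] 0.017
0.49 [-0.3546 -0.352  -0.3495] 0.017
0.51 [-0.3611 -0.3524 -0.3434] 0.022
0.53 [-0.3633 -0.3523 -0.342 ] 0.024
0.55 [-0.3634 -0.3526 -0.342 ] 0.024
0.57 [-0.3627 -0.3521 -0.3418] 0.024
0.59 [-0.362  -0.3533 -0.3444] 0.023
```

>>> jog_arm --rows '[{"slide": [0.0,-0.001,0.035],"spin": -0.05,"gripper": 0.06},{"slide": [0.0,-0.001,0.063],"spin": -0.05,"gripper": 0.06},{"slide": [0.0,-0.001,0.063],"spin": -0.05,"gripper": 0.0},{"slide": [0.0,-0.001,0.063],"spin": -0.05,"gripper": 0.0},{"slide": [0.0,-0.001,0.063],"spin": -0.05,"gripper": 0.0},{"slide": [0.0,-0.001,0.063],"spin": -0.05,"gripper": 0.0},{"slide": [0.0,-0.001,0.063],"spin": -0.05,"gripper": 0.0},{"slide": [0.0,-0.001,0.063],"spin": -0.05,"gripper": 0.0}]' --squeeze 40

```text
time_s: 21.4
ee_pos: [0.5398, -0.3534, 0.2032]
eef_rot: [-3.141, 0.0, 3.125]
force: [-0.2, 0.9, 3.0]
grip_width: 0.0224
grip_force: 40.0
```

>>> jog_arm --rows '[{"slide": [0,0,0],"spin": 0,"gripper": 0.0},{"slide": [0,0,-0.02],"spin": 0,"gripper": 0.0},{"slide": [0,0,-0.06],"spin": 0,"gripper": 0.0},{"slide": [0,0,-0.11],"spin": 0,"gripper": 0.0},{"slide": [0,0,-0.13],"spin": 0,"gripper": 0.0},{"slide": [0,0,-0.13],"spin": 0,"gripper": 0.0}]'

```text
time_s: 22.0
ee_pos: [0.5398, -0.3536, 0.3361]
eef_rot: [-3.138, 0.004, 3.124]
force: [0.6, -0.1, -2.1]
grip_width: 0.0229
grip_force: 40.0
```

```bash
python3 -c "
from h import *
go(dr(-.070,-.04,.155),np.pi/2+TH);print(telemetry.get_obs()['grip_width'])"
```

```text
slide [0.0428, 0.4415, -0.0005] spin 1.243 rows 9.0
0.022890054520464005
```

>>> jog_arm --rows '[{"slide": [-0.03,0.03,0],"spin": 1.243,"gripper": 0.0},{"slide": [-0.05,0.07,0],"spin": 1.243,"gripper": 0.0},{"slide": [-0.05,0.25,0],"spin": 1.243,"gripper": 0.0},{"slide": [-0.05,0.25,0],"spin": 1.243,"gripper": 0.0},{"slide": [-0.05,0.25,0],"spin": 1.243,"gripper": 0.0},{"slide": [0.043,0.441,0],"spin": 1.243,"gripper": 0.0},{"slide": [0.043,0.441,0],"spin": 1.243,"gripper": 0.0},{"slide": [0.043,0.441,0],"spin": 1.243,"gripper": 0.0}]'

```text
time_s: 22.8
ee_pos: [0.5383, 0.0012, 0.3307]
eef_rot: [-3.139, -0.001, 1.937]
force: [1.4, 1.1, -0.1]
grip_width: 0.0225
grip_force: 40.0
```

```bash
python3 -c "
from h import *
print(pose()[:3,3]);go(dr(-.070,-.04,.14),np.pi/2+TH);print(telemetry.get_obs()['grip_width'])"
```

```text
[0.53829697 0.00118042 0.33072368]
slide [0.0936, -0.0002, 0.0108] spin 0.055 rows 2.0
0.02250495469801712
```

>>> jog_arm --rows '[{"slide": [0.094,0,0],"spin": 0.055,"gripper": 0.0},{"slide": [0.094,0,0],"spin": 0.055,"gripper": 0.0},{"slide": [0.094,0,0],"spin": 0.055,"gripper": 0.0},{"slide": [0.094,0,0.02],"spin": 0.055,"gripper": 0.0},{"slide": [0.094,0,0.02],"spin": 0.055,"gripper": 0.0}]'

```text
time_s: 23.3
ee_pos: [0.5049, 0.0868, 0.3096]
eef_rot: [-3.136, -0.001, 1.888]
force: [-0.4, 0.1, -1.2]
grip_width: 0.0226
grip_force: 40.0
```

```bash
python3 -c "
from h import *
print(pose()[:3,3]);go(dr(-.070,-.04,.038),np.pi/2+TH)"; python3 ch.py driver_short brush_narrow
```

```text
[0.50486001 0.08680088 0.30962094]
slide [0.0016, 0.0008, 0.0916] spin 0.006 rows 2.0
driver_short 0.87 7452
   -0.04 [-0.082 -0.071 -0.06 ] 0.13
   0.0 [-0.079 -0.071 -0.063] 0.124
   0.04 [-0.075 -0.072 -0.069] 0.123
   0.08 [-0.076 -0.072 -0.069] 0.123
  y ends [-0.066  0.08 ]
brush_narrow 0.91 10148
   -0.08 [-0.029 -0.013  0.002] 0.026
   -0.04 [-0.046 -0.022  0.002] 0.028
   0.0 [-0.035 -0.022 -0.007] 0.025
   0.04 [-0.03  -0.022 -0.011] 0.025
   0.08 [-0.031 -0.021 -0.01 ] 0.025
   0.12 [-0.028 -0.021 -0.012] 0.024
  y ends [-0.091  0.113]
```

View pics/ch.png

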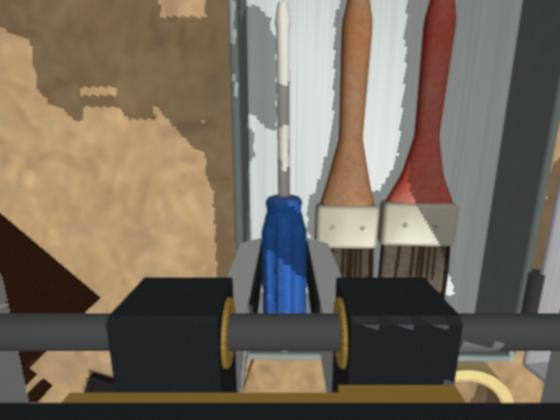

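The blue driver (283,250) hangs between the front wall (col 238) and the narrow brush (col 320). Clearance is tight, so I'll release it slightly above the bristles.

>>> jog_arm --rows '[{"slide": [0.002,0.002,0.04],"spin": 0.006,"gripper": 0.0},{"slide": [0.002,0.002,0.065],"spin": 0.006,"gripper": 0.0},{"slide": [0.002,0.002,0.077],"spin": 0.006,"gripper": 0.0},{"slide": [0.002,0.002,0.077],"spin": 0.006,"gripper": 0.0},{"slide": [0.002,0.002,0.077],"spin": 0.006,"gripper": 0.031},{"slide": [0.002,0.002,0.077],"spin": 0.006,"gripper": 0.031},{"slide": [0.002,0.002,0.077],"spin": 0.006,"gripper": 0.031},{"slide": [0.002,0.002,0.04],"spin": 0.006,"gripper": 0.031}]'

```text
time_s: 24.25
ee_pos: [0.506, 0.0894, 0.2705]
eef_rot: [-3.136, -0.001, 1.882]
force: [0.4, 0.7, 0.8]
grip_width: 0.031
grip_force: 0.0
```

>>> jog_arm --rows '[{"slide": [0,0,-0.05],"spin": 0,"gripper": 0.04},{"slide": [0,0,-0.1],"spin": 0,"gripper": 0.05},{"slide": [0,0,-0.1],"spin": 0,"gripper": 0.06}]'

```text
time_s: 24.55
ee_pos: [0.507, 0.0896, 0.38]
eef_rot: [3.13, 0.002, 1.882]
force: [-0.5, -0.2, -1.4]
grip_width: 0.0516
grip_force: 0.0
```

```bash
python3 ch.py driver_short brush_narrow; python3 tool.py driver_long; python3 -c "
from h import *
go([.555,-.195,.16],np.radians(173))"
```

```text
driver_short 0.92 2366
   -0.08 [-0.076 -0.066 -0.056] 0.032
   -0.04 [-0.078 -0.066 -0.055] 0.033
   0.0 [-0.074 -0.067 -0.059] 0.028
   0.04 [-0.07  -0.068 -0.065] 0.026
   0.08 [-0.071 -0.068 -0.065] 0.026
  y ends [-0.087  0.08 ]
brush_narrow 0.81 7379
   -0.12 [-0.043 -0.027 -0.015] 0.024
   -0.08 [-0.043 -0.023  0.001] 0.025
   -0.04 [-0.045 -0.022  0.002] 0.028
   0.0 [-0.035 -0.022 -0.007] 0.025
   0.04 [-0.03  -0.021 -0.012] 0.025
   0.08 [-0.03  -0.021 -0.011] 0.025
   0.12 [-0.029 -0.021 -0.013] 0.023
  y ends [-0.12  0.12]
driver_long 0.92 c [ 0.5246 -0.1866] size [0.032 0.201] x-ang -12.0 zmax nan

slide [-0.2857, -0.0408, 0.0316] spin -1.138 rows 6.0
```

>>> jog_arm --rows '[{"slide": [-0.286,-0.041,0.01],"spin": -1.138,"gripper": 0.06},{"slide": [-0.286,-0.041,0.01],"spin": -1.138,"gripper": 0.06},{"slide": [-0.286,-0.041,0.01],"spin": -1.138,"gripper": 0.06},{"slide": [-0.286,-0.041,0.03],"spin": -1.138,"gripper": 0.06},{"slide": [-0.286,-0.041,0.03],"spin": -1.138,"gripper": 0.06},{"slide": [-0.286,-0.041,0.06],"spin": -1.138,"gripper": 0.06},{"slide": [-0.286,-0.041,0.106],"spin": -1.138,"gripper": 0.06},{"slide": [-0.286,-0.041,0.106],"spin": -1.138,"gripper": 0.06}]'

```text
time_s: 25.6
ee_pos: [0.5539, -0.197, 0.2605]
eef_rot: [3.139, -0.008, 3.023]
force: [-0.1, 0.6, 0.3]
grip_width: 0.0603
grip_force: 0.0
```

>>> jog_arm --rows '[{"slide": [0,0,0],"spin": 0,"gripper": 0.06},{"slide": [0,0,0],"spin": 0,"gripper": 0.06}]'

```text
time_s: 25.8
ee_pos: [0.5552, -0.1951, 0.2668]
eef_rot: [3.141, -0.001, 3.015]
force: [-1.0, -0.2, 0.7]
grip_width: 0.0601
grip_force: 0.0
```

```bash
python3 wr.py driver_long;  python3 -c "
from h import *
print(pose()[:3,3]);go([.556,-.193,.026],np.radians(173))"
```

```text
0.81 6316
0.43 [-0.1804 -0.1774 -0.1742] 0.02
0.45 [-0.183  -0.1794 -0.1761] 0.019
0.47 [-0.1854 -0.1817 -0.1782] 0.019
0.49 [-0.1877 -0.1842 -0.1807] 0.019
0.51 [-0.1901 -0.1867 -0.1837] 0.019
0.53 [-0.2005 -0.1893 -0.1789] 0.026
0.55 [-0.2038 -0.1909 -0.1781] 0.027
0.57 [-0.2064 -0.1934 -0.1798] 0.027
0.59 [-0.2086 -0.1957 -0.1831] 0.027
0.61 [-0.2124 -0.1978 -0.1853] 0.027
[ 0.55538125 -0.19485974  0.26791759]
slide [-0.0003, 0.0019, 0.0619] spin -0.003 rows 2.0
```

>>> jog_arm --rows '[{"slide": [0.0,0.003,0.035],"spin": -0.008,"gripper": 0.06},{"slide": [0.0,0.003,0.062],"spin": -0.008,"gripper": 0.06},{"slide": [0.0,0.003,0.063],"spin": -0.008,"gripper": 0.0},{"slide": [0.0,0.003,0.063],"spin": -0.008,"gripper": 0.0},{"slide": [0.0,0.003,0.063],"spin": -0.008,"gripper": 0.0},{"slide": [0.0,0.003,0.063],"spin": -0.008,"gripper": 0.0},{"slide": [0.0,0.003,0.063],"spin": -0.008,"gripper": 0.0}]' --squeeze 40

```text
time_s: 26.6
ee_pos: [0.5556, -0.1923, 0.2044]
eef_rot: [-3.141, 0.001, 3.027]
force: [-0.7, 0.1, 3.3]
grip_width: 0.0267
grip_force: 40.0
```

>>> jog_arm --rows '[{"slide": [0,0,0],"spin": 0,"gripper": 0.0},{"slide": [0,0,-0.02],"spin": 0,"gripper": 0.0},{"slide": [0,0,-0.06],"spin": 0,"gripper": 0.0},{"slide": [0,0,-0.11],"spin": 0,"gripper": 0.0},{"slide": [0,0,-0.13],"spin": 0,"gripper": 0.0},{"slide": [0,0,-0.13],"spin": 0,"gripper": 0.0}]'

```text
time_s: 27.2
ee_pos: [0.5556, -0.1924, 0.3371]
eef_rot: [-3.14, 0.005, 3.027]
force: [-0.4, 0.3, -1.7]
grip_width: 0.0265
grip_force: 40.0
```

```bash
python3 -c "
from h import *
go(dr(.008,-.035,.155),np.pi/2+TH);print(telemetry.get_obs()['grip_width'])"
```

```text
slide [0.0138, 0.31, 0.0016] spin 1.146 rows 7.0
0.026482293563567884
```

>>> jog_arm --rows '[{"slide": [-0.04,0.0,0],"spin": 1.146,"gripper": 0.0},{"slide": [-0.05,0.02,0],"spin": 1.146,"gripper": 0.0},{"slide": [-0.05,0.06,0],"spin": 1.146,"gripper": 0.0},{"slide": [-0.02,0.25,0],"spin": 1.146,"gripper": 0.0},{"slide": [0.014,0.31,0],"spin": 1.146,"gripper": 0.0},{"slide": [0.014,0.31,0],"spin": 1.146,"gripper": 0.0},{"slide": [0.014,0.31,0],"spin": 1.146,"gripper": 0.0},{"slide": [0.014,0.31,0],"spin": 1.146,"gripper": 0.0}]'

```text
time_s: 28.0
ee_pos: [0.5789, 0.1021, 0.332]
eef_rot: [-3.139, -0.0, 1.875]
force: [1.2, 0.6, -0.2]
grip_width: 0.0266
grip_force: 40.0
```

>>> jog_arm --rows '[{"slide": [0,0,0],"spin": 0,"gripper": 0.0},{"slide": [0,0,0],"spin": 0,"gripper": 0.0}]'

```text
time_s: 28.2
ee_pos: [0.5793, 0.1014, 0.3323]
eef_rot: [-3.139, -0.0, 1.884]
force: [0.4, -0.2, -1.4]
grip_width: 0.0264
grip_force: 40.0
```

```bash
python3 -c "
from h import *
print(pose()[:3,3]);go(dr(.008,-.035,.055),np.pi/2+TH);print(telemetry.get_obs()['grip_width'])"; python3 ch.py driver_long
```

```text
[0.57928008 0.10142132 0.33226847]
slide [0.0155, 0.0032, 0.0973] spin 0.003 rows 2.0
0.026363801537904887
```

>>> jog_arm --rows '[{"slide": [0.015,0.003,0.04],"spin": 0.003,"gripper": 0.0},{"slide": [0.015,0.003,0.075],"spin": 0.003,"gripper": 0.0},{"slide": [0.015,0.003,0.097],"spin": 0.003,"gripper": 0.0},{"slide": [0.015,0.003,0.097],"spin": 0.003,"gripper": 0.0},{"slide": [0.015,0.003,0.097],"spin": 0.003,"gripper": 0.04},{"slide": [0.015,0.003,0.097],"spin": 0.003,"gripper": 0.04},{"slide": [0.015,0.003,0.097],"spin": 0.003,"gripper": 0.04},{"slide": [0.015,0.003,0.05],"spin": 0.003,"gripper": 0.05}]'

```text
time_s: 29.1
ee_pos: [0.577, 0.1154, 0.2802]
eef_rot: [-3.133, -0.001, 1.878]
force: [-0.1, 0.2, -0.2]
grip_width: 0.0446
grip_force: 0.0
```

>>> jog_arm --rows '[{"slide": [0,0,-0.05],"spin": 0,"gripper": 0.05},{"slide": [0,0,-0.1],"spin": 0,"gripper": 0.05},{"slide": [-0.05,0,-0.14],"spin": 0,"gripper": 0.06},{"slide": [-0.06,0,-0.14],"spin": 0,"gripper": 0.06}]'

```text
time_s: 29.5
ee_pos: [0.5959, 0.0571, 0.4295]
eef_rot: [3.134, 0.002, 1.879]
force: [-0.3, 0.1, -0.0]
grip_width: 0.0591
grip_force: 0.0
```

```bash
python3 ch.py driver_short driver_long brush_narrow brush_wide|grep -A9 driver_long; python3 -c "
from h import *
c=cv2.imread('pics/ch.png')"
```

```text
driver_long 0.55 2978
   -0.08 [-0.005  0.008  0.021] 0.052
   -0.04 [-0.005  0.008  0.021] 0.052
   0.0 [-0.002  0.008  0.018] 0.048
   0.04 [0.006 0.008 0.011] 0.044
   0.08 [0.006 0.009 0.011] 0.045
  y ends [-0.101  0.086]
brush_narrow 0.63 5466
   -0.12 [-0.042 -0.02   0.002] 0.024
   -0.08 [-0.041 -0.024 -0.006] 0.025
```

View pics/ch.png

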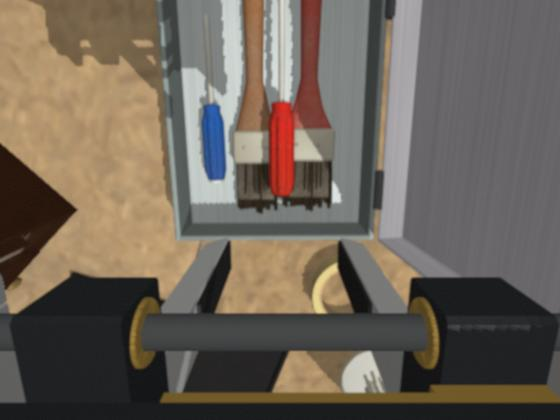

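All four tools lie in the chamber: blue driver (212,140), narrow brush (253,100), red driver resting on the bristles (282,150), wide brush (312,100). Nothing reaches above the rim. Next I'll close the lid.

```bash
python3 -c "
from h import *
go(dr(.154,0,.38),np.pi/2+TH)
a=np.arange(1.7,-.01,-.1); X=.108-.249*np.cos(a)+.016*np.sin(a); Z=.062+.249*np.sin(a)+.016*np.cos(a)
for k in (0,8,16): print([(round(float(a[i]),1),round(float(X[i]-X[k]),3),round(float(Z[k]-Z[i]),3)) for i in range(k,min(k+9,len(a)))])
"
```

```text
slide [0.0963, 0.1458, -0.1367] spin -0.003 rows 5.0
[(1.7, 0.0, 0.0), (1.6, -0.025, -0.004), (1.5, -0.05, -0.005), (1.4, -0.075, -0.003), (1.3, -0.099, 0.001), (1.2, -0.123, 0.007), (1.1, -0.147, 0.016), (1.0, -0.169, 0.027), (0.9, -0.19, 0.04)]
[(0.9, 0.0, 0.0), (0.8, -0.02, 0.015), (0.7, -0.038, 0.032), (0.6, -0.054, 0.051), (0.5, -0.069, 0.072), (0.4, -0.081, 0.093), (0.3, -0.091, 0.116), (0.2, -0.099, 0.14), (0.1, -0.104, 0.164)]
[(0.1, 0.0, 0.0), (-0.0, -0.003, 0.025)]
```

>>> jog_arm --rows '[{"slide": [0,0,-0.05],"spin": 0,"gripper": 0.05},{"slide": [0,0,-0.1],"spin": 0,"gripper": 0.05},{"slide": [0,0,-0.137],"spin": 0,"gripper": 0.05},{"slide": [0.096,0.146,-0.137],"spin": 0,"gripper": 0.05},{"slide": [0.096,0.146,-0.137],"spin": 0,"gripper": 0.05},{"slide": [0.096,0.146,-0.137],"spin": 0,"gripper": 0.05},{"slide": [0.096,0.146,-0.137],"spin": 0,"gripper": 0.05},{"slide": [0.096,0.146,-0.137],"spin": 0,"gripper": 0.05}]'

```text
time_s: 30.55
ee_pos: [0.7081, 0.1989, 0.5558]
eef_rot: [-3.136, -0.001, 1.883]
force: [-0.0, 0.2, -0.6]
grip_width: 0.0502
grip_force: 0.0
```

>>> jog_arm --rows '[{"slide": [0,0,0],"spin": 0,"gripper": 0.05},{"slide": [0,0,0],"spin": 0,"gripper": 0.05}]'

```text
time_s: 30.75
ee_pos: [0.7055, 0.194, 0.5613]
eef_rot: [3.141, 0.0, 1.878]
force: [-0.5, 1.0, 0.2]
grip_width: 0.0499
grip_force: 0.0
```

```bash
python3 -c "
from h import *
print(pose()[:3,3]);go(dr(.155,0,.309),np.pi/2+TH)
from ch import dims
im,W,dx,dy,z=dims()
m=(z>.295)&(z<.33)&(abs(dy)<.07)&(dx>.1)&(dx<.22)&(im.max(-1)<90); print(m.sum(),np.percentile(dx[m],[2,50,98]),np.percentile(dy[m],[2,98]),np.percentile(z[m],[50,95]))
"
```

```text
[0.7055051  0.19401673 0.56133015]
slide [0.001, 0.0014, 0.0723] spin -0.003 rows 2.0
2542 [0.15068513 0.1558959  0.16120857] [-0.05986428  0.06175268] [0.31175014 0.31320025]
```

Bar confirmed at dx 0.156, z top 0.313. Grip it and lower the lid.

>>> jog_arm --rows '[{"slide": [0,0.002,0.04],"spin": 0,"gripper": 0.05},{"slide": [0,0.002,0.074],"spin": 0,"gripper": 0.05},{"slide": [0,0.002,0.074],"spin": 0,"gripper": 0.05},{"slide": [0,0.002,0.074],"spin": 0,"gripper": 0.0},{"slide": [0,0.002,0.074],"spin": 0,"gripper": 0.0},{"slide": [0,0.002,0.074],"spin": 0,"gripper": 0.0},{"slide": [0,0.002,0.074],"spin": 0,"gripper": 0.0},{"slide": [0,0.002,0.074],"spin": 0,"gripper": 0.0}]' --squeeze 25

```text
time_s: 31.6
ee_pos: [0.708, 0.1949, 0.4873]
eef_rot: [3.141, 0.0, 1.879]
force: [-0.9, -1.0, -0.7]
grip_width: 0.0134
grip_force: 0.0
```

>>> jog_arm --rows '[{"slide": [0,0,0],"spin": 0,"gripper": 0.0},{"slide": [0,-0.025,-0.004],"spin": 0,"gripper": 0.0},{"slide": [0,-0.05,-0.005],"spin": 0,"gripper": 0.0},{"slide": [0,-0.075,-0.003],"spin": 0,"gripper": 0.0},{"slide": [0,-0.099,0.001],"spin": 0,"gripper": 0.0},{"slide": [0,-0.123,0.007],"spin": 0,"gripper": 0.0},{"slide": [0,-0.147,0.016],"spin": 0,"gripper": 0.0},{"slide": [0,-0.169,0.027],"spin": 0,"gripper": 0.0}]'

```text
time_s: 32.4
ee_pos: [0.5458, 0.1434, 0.4603]
eef_rot: [3.14, 0.0, 1.879]
force: [0.9, 0.3, 0.0]
grip_width: 0.0112
grip_force: 25.0
```

```bash
python3 -c "
from h import *
o=telemetry.get_obs();print(o['ee_pos'],o['force'],o['grip_width'],o['grip_force'])
for a in (1.0,.9,.5): go(dr(.108-.249*np.cos(a)+.016*np.sin(a),0,.062+.249*np.sin(a)+.016*np.cos(a)))"
```

```text
[0.54581983 0.14341741 0.46034173] [0.88301378 0.26763575 0.03247107] 0.011238829553105595 24.99729484319687
slide [0.0003, 0.0009, 0.0002] spin None rows 1.0
slide [0.0003, -0.0203, 0.0133] spin None rows 1.0
slide [0.0001, -0.089, 0.0848] spin None rows 3.0
```

>>> jog_arm --rows '[{"slide": [0,-0.021,0.013],"spin": 0,"gripper": 0.0},{"slide": [0,-0.041,0.028],"spin": 0,"gripper": 0.0},{"slide": [0,-0.059,0.045],"spin": 0,"gripper": 0.0},{"slide": [0,-0.075,0.064],"spin": 0,"gripper": 0.0},{"slide": [0,-0.09,0.085],"spin": 0,"gripper": 0.0},{"slide": [0,-0.102,0.106],"spin": 0,"gripper": 0.0},{"slide": [0,-0.112,0.129],"spin": 0,"gripper": 0.0},{"slide": [0,-0.12,0.153],"spin": 0,"gripper": 0.0}]'

```text
time_s: 33.2
ee_pos: [0.432, 0.1073, 0.3064]
eef_rot: [3.141, -0.0, 1.879]
force: [7.7, 3.3, -3.3]
grip_width: 0.0111
grip_force: 25.0
```

>>> jog_arm --rows '[{"slide": [0,-0.005,0.024],"spin": 0,"gripper": 0.0},{"slide": [0,-0.007,0.036],"spin": 0,"gripper": 0.0},{"slide": [0,-0.008,0.047],"spin": 0,"gripper": 0.0},{"slide": [0,-0.008,0.047],"spin": 0,"gripper": 0.0},{"slide": [0,-0.008,0.047],"spin": 0,"gripper": 0.03},{"slide": [0,-0.008,0.047],"spin": 0,"gripper": 0.036},{"slide": [0,-0.008,0.047],"spin": 0,"gripper": 0.036}]'

```text
time_s: 33.9
ee_pos: [0.4252, 0.1049, 0.2605]
eef_rot: [3.14, 0.0, 1.878]
force: [-0.9, 0.3, 0.6]
grip_width: 0.032
grip_force: 0.0
```

```bash
python3 -c "
from h import *
o=telemetry.get_obs();print(o['ee_pos'],o['force'],o['grip_width'],o['grip_force'])
go(dr(-.141,0,.078))"
```

```text
[0.42520529 0.10492144 0.26045885] [-0.89587591  0.33465809  0.64361735] 0.031995655491172524 0.0
slide [0.0001, -0.0004, 0.0025] spin None rows 1.0
```

>>> jog_arm --rows '[{"slide": [0,0,-0.04],"spin": 0,"gripper": 0.036},{"slide": [0,0,-0.09],"spin": -0.15,"gripper": 0.036},{"slide": [0.05,0,-0.11],"spin": -0.3,"gripper": 0.036},{"slide": [0.1,0.05,-0.11],"spin": -0.45,"gripper": 0.036},{"slide": [0.185,0.116,-0.11],"spin": -0.6,"gripper": 0.036},{"slide": [0.185,0.116,-0.11],"spin": -0.75,"gripper": 0.036},{"slide": [0.185,0.116,-0.11],"spin": -0.9,"gripper": 0.036},{"slide": [0.185,0.116,-0.11],"spin": -1.05,"gripper": 0.036}]'

```text
time_s: 34.7
ee_pos: [0.4799, 0.3193, 0.3695]
eef_rot: [3.141, 0.0, 2.937]
force: [-0.8, -0.6, 0.2]
grip_width: 0.0362
grip_force: 0.0
```

>>> jog_arm --rows '[{"slide": [0,0,0],"spin": -0.15,"gripper": 0.036},{"slide": [0,0,0],"spin": -0.3,"gripper": 0.036},{"slide": [0,0,0],"spin": -0.45,"gripper": 0.036},{"slide": [0,0,0],"spin": -0.524,"gripper": 0.036},{"slide": [0,0,0],"spin": -0.524,"gripper": 0.036},{"slide": [0,0,0],"spin": -0.524,"gripper": 0.036}]'

```text
time_s: 35.3
ee_pos: [0.4795, 0.3163, 0.3701]
eef_rot: [-3.142, 0.0, -2.833]
force: [0.4, -0.8, 0.5]
grip_width: 0.036
grip_force: 0.0
```

```bash
python3 -c "
from h import *
print(pose()[:3,3],telemetry.get_obs()['qpos'].round(2));go(dr(-.025,.185,.099),np.pi+TH)
from ch import dims
im,W,dx,dy,z=dims()
m=(z>.1)&(z<.115)&(abs(dy-.185)<.04)&(abs(dx+.025)<.05)
if m.sum(): print('wrist',m.sum(),np.percentile(dx[m],[1,50,99]),np.percentile(dy[m],[1,50,99]),np.median(z[m]))
m=(z>.08)&(z<.1)&(dy<.12); print('lid z',m.sum(),np.percentile(z[m],[5,50,95]) if m.sum() else 0)
im,d,W=cloud('scene');save(im,'s5')
"
```

```text
[0.47949716 0.31634179 0.3700619 ] [ 0.52  0.38  1.49 -0.    1.27 -1.36]
slide [0.0008, 0.0004, 0.0911] spin -0.002 rows 2.0
wrist 1137 [-0.04839685 -0.02662601 -0.00236346] [0.17683738 0.18365102 0.19039218] 0.10552779077764127
lid z 39743 [0.08369397 0.09384572 0.09540713]
```

View pics/s5.png

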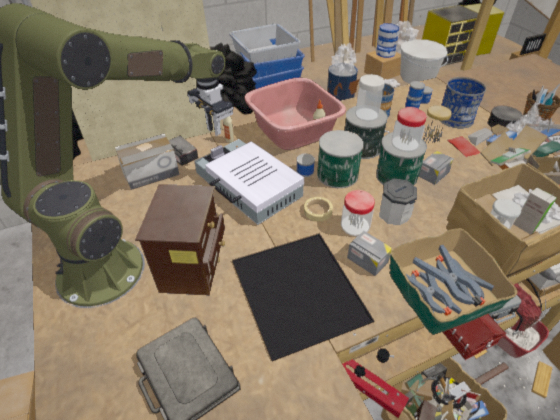

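The scene shows the lid shut (255,175), the mat empty and the gripper above the knob (215,150).

>>> jog_arm --rows '[{"slide": [0.001,-0.001,0.04],"spin": 0,"gripper": 0.036},{"slide": [0.001,-0.001,0.075],"spin": 0,"gripper": 0.036},{"slide": [0.001,-0.001,0.09],"spin": 0,"gripper": 0.036},{"slide": [0.001,-0.001,0.09],"spin": 0,"gripper": 0.0},{"slide": [0.001,-0.001,0.09],"spin": 0,"gripper": 0.0},{"slide": [0.001,-0.001,0.09],"spin": 0,"gripper": 0.0},{"slide": [0.001,-0.001,0.09],"spin": 0,"gripper": 0.0},{"slide": [0.001,-0.001,0.09],"spin": 0,"gripper": 0.0}]' --squeeze 30

```text
time_s: 36.2
ee_pos: [0.4792, 0.315, 0.2816]
eef_rot: [-3.142, 0.003, -2.831]
force: [0.9, -4.3, 7.8]
grip_width: 0.0138
grip_force: 30.0
```

>>> jog_arm --rows '[{"slide": [0,0,0],"spin": 0.12,"gripper": 0.0},{"slide": [0,0,0],"spin": 0.26,"gripper": 0.0},{"slide": [0,0,0],"spin": 0.4,"gripper": 0.0},{"slide": [0,0,0],"spin": 0.54,"gripper": 0.0},{"slide": [0,0,0],"spin": 0.68,"gripper": 0.0},{"slide": [0,0,0],"spin": 0.82,"gripper": 0.0},{"slide": [0,0,0],"spin": 0.96,"gripper": 0.0},{"slide": [0,0,0],"spin": 1.06,"gripper": 0.0}]'

```text
time_s: 37.0
ee_pos: [0.4792, 0.3145, 0.2816]
eef_rot: [3.141, 0.002, 2.387]
force: [-2.2, -10.4, 10.8]
grip_width: 0.0138
grip_force: 30.0
```

```bash
python3 -c "
from h import *
o=telemetry.get_obs();print(o['ee_pos'],o['eef_rot'],o['force'],o['moment'],o['grip_width'],o['grip_force'])"
```

```text
[0.47922494 0.31449409 0.28157925] [3.14098270e+00 1.99222417e-03 2.38678422e+00] [ -2.21788699 -10.43460542  10.81600104] [-2.13122082  0.31663251  0.13600617] 0.01375188508950387 30.01367837190628
```

>>> jog_arm --rows '[{"slide": [0,0,0],"spin": 0.06,"gripper": 0.0},{"slide": [0,0,0],"spin": 0.11,"gripper": 0.0},{"slide": [0,0,0],"spin": 0.14,"gripper": 0.0},{"slide": [0,0,0],"spin": 0.16,"gripper": 0.0},{"slide": [0,0,0],"spin": 0.16,"gripper": 0.0},{"slide": [0,0,0],"spin": 0.16,"gripper": 0.0},{"slide": [0,0,0],"spin": 0.16,"gripper": 0.0}]'

```text
time_s: 37.7
ee_pos: [0.4792, 0.3145, 0.2816]
eef_rot: [3.141, 0.002, 2.233]
force: [-2.2, -12.4, 10.5]
grip_width: 0.014
grip_force: 30.1
```

```bash
python3 -c "
from h import *
o=telemetry.get_obs();print(o['ee_pos'],o['eef_rot'],o['force'],o['moment'],o['grip_width'],o['grip_force'],'turn',wrap(np.pi+TH-o['eef_rot'][2]))
from ch import dims
im,W,dx,dy,z=dims(); print('lid z',np.percentile(z[(z>.08)&(z<.11)&(dy<.12)],[5,50,95]))"
```

```text
[0.47917748 0.31448727 0.28157677] [3.14090576e+00 1.98643244e-03 2.23277784e+00] [ -2.21054894 -12.44742172  10.54449657] [-2.18469227  0.3541928   0.30601883] 0.013999642647515404 30.118970274925232 turn 1.2194834170286981
lid z [0.08116882 0.09332928 0.09452924]
```

>>> jog_arm --rows '[{"slide": [0,0,0],"spin": -0.15,"gripper": 0.0},{"slide": [0,0,0],"spin": -0.3,"gripper": 0.0},{"slide": [0,0,0],"spin": -0.45,"gripper": 0.0},{"slide": [0,0,0],"spin": -0.6,"gripper": 0.0},{"slide": [0,0,0],"spin": -0.75,"gripper": 0.0},{"slide": [0,0,0],"spin": -0.9,"gripper": 0.0},{"slide": [0,0,0],"spin": -1.05,"gripper": 0.0},{"slide": [0,0,0],"spin": -1.19,"gripper": 0.0}]'

```text
time_s: 38.55
ee_pos: [0.4793, 0.3149, 0.2816]
eef_rot: [3.142, 0.003, -2.855]
force: [0.4, -4.2, 6.6]
grip_width: 0.0136
grip_force: 30.0
```

>>> jog_arm --rows '[{"slide": [0,0,0],"spin": -0.02,"gripper": 0.0},{"slide": [0,0,0],"spin": -0.02,"gripper": 0.036},{"slide": [0,0,0],"spin": -0.02,"gripper": 0.036},{"slide": [0,0,0],"spin": -0.02,"gripper": 0.036},{"slide": [0,0,-0.04],"spin": -0.02,"gripper": 0.036},{"slide": [0,0,-0.09],"spin": -0.02,"gripper": 0.036},{"slide": [0,0,-0.13],"spin": -0.02,"gripper": 0.05},{"slide": [0,0,-0.13],"spin": -0.02,"gripper": 0.05}]'

```text
time_s: 39.35
ee_pos: [0.4788, 0.3152, 0.4157]
eef_rot: [3.139, 0.009, -2.841]
force: [0.7, -0.2, -0.2]
grip_width: 0.048
grip_force: 0.0
```

>>> jog_arm --rows '[{"slide": [0,0,0],"spin": 0,"gripper": 0.05},{"slide": [0,0,0],"spin": 0,"gripper": 0.05},{"slide": [0,0,0],"spin": 0,"gripper": 0.05},{"slide": [0,0,0],"spin": 0,"gripper": 0.05}]'

```text
time_s: 39.75
ee_pos: [0.4789, 0.3152, 0.4088]
eef_rot: [-3.141, -0.002, -2.841]
force: [0.0, -0.3, 0.4]
grip_width: 0.0496
grip_force: 0.0
```

```bash
python3 -c "
from h import *
o=telemetry.get_obs();print(o['ee_pos'],o['force'],o['time_s'])
from ch import dims
im,W,dx,dy,z=dims()
m=(z>.1)&(z<.115)&(abs(dy-.185)<.04)&(abs(dx+.025)<.05)
P=np.stack([dx[m],dy[m]],1).astype(np.float32);print('knob',m.sum(),cv2.minAreaRect(P))
im,d,W=cloud('top'); m=(W[...,2]>.075)&(W[...,2]<.1)
c,s=np.cos(TH),np.sin(TH);x=(W[...,0]-C[0])*c+(W[...,1]-C[1])*s;y=-(W[...,0]-C[0])*s+(W[...,1]-C[1])*c
for a in (-.09,-.04,.04,.09):
  b=(abs(x-a)<.012)&(abs(y)<.1); print(a,np.median(W[b][:,2]).round(4))
for t in ['can_small','tape_ring']: print(t,[ (np.round(r['point'],3),r['confidence']) for r in finder.find_in(t,'top')[:1]])"
```

```text
[0.47887006 0.31515624 0.4088029 ] [ 0.0023548  -0.30219907  0.4436271 ] 39.75
knob 885 ((-0.024610184133052826, 0.18326441943645477), (0.01378068421036005, 0.048003632575273514), 89.7356948852539)
-0.09 0.0926
-0.04 0.0929
0.04 0.0925
0.09 0.0925
can_small [(array([0.768, 0.164, 0.059]), 0.79)]
tape_ring [(array([ 0.716, -0.048,  0.027]), 0.71)]
```

Knob at rest (0.3° off), lid flat, side objects unmoved. Handing in.

```bash
python3 -c "
from station import workorder
print(workorder.hand_in())"
```

```text
the job is handed in; nothing more can be done
None
```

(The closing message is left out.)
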